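Switch off the vibratory finisher and set it up for the next batch of knife fittings

TASK

The vibratory finisher was left running in forward: first put its toggle to the centre off position without throwing it over into reverse, then seat the empty blue bowl fully down on the drive plate, over both locating pegs, and after that put every brass fitting from the black work board into the bowl. Set the run time for this batch by turning the grey outer ring until its white line stands at the orange mark, without changing the black inner knob; leave the machine switched off, and do not knock over the oil bottle or the jar.

Things in the scene. Friction and masses are not known exactly. Their poses are not given: they have to be found in the camera images.
- seat (a point): Centre of the top face of the round steel drive plate (144 mm) of the vibratory finisher, a fixed grey bench machine 204 mm deep, 300 mm wide; 63 mm above the bench. Axes are the machine's: x from its front edge to its back (away from the robot at yaw 0), y to its left, z up.
- peg_front (a point): Foot of the front locating peg on the drive plate, 88 mm in front of seat (its -x); an equal peg stands 88 mm behind seat. Pegs are upright, 9 mm thick and 18 mm tall, the top 8 mm tapered to 3 mm. They fit the two holes of the bowl's foot.
- bowl_bar (a point): Centre of the black lifting bar on the post in the middle of the blue bowl: 46 long (x), 14 thick (y), 24 high; z up. This point is 76 mm above the underside of the bowl's foot, so 76 mm above seat when seated. Bowl 0.4 kg, starts empty on the bench left of the machine. The bar clears the rim; it can be gripped across its 14 mm.
- bowl_floor (a point): Centre of the bowl's inner floor, 12 mm above the foot's underside and 64 mm below bowl_bar, same axes. Rim 156 mm outside, 46 mm above this point, wall 4 mm. The ring-shaped trough between the middle post (36 mm thick at the floor, 20 at the top) and the wall is about 50 mm wide; its floor reaches 52 mm from the centre, then slopes up to the wall.
- bowl_hole (a point): Hole at the +x end of the bowl's steel foot bar, at its underside. The foot bar lies along the bowl's x, 204 x 34 x 8 mm, its ends stick out past the rim; each end has a through hole of 14 mm, 88 mm from the bowl's centre, that goes over a locating peg. The bowl fits either way round.
- toggle (a joint): Lever of the three-position drive switch on the machine's control deck. 0 = upright, centre, off; about +0.45 rad = leaning to the machine's back, forward (starts there); about -0.45 = leaning to its front, reverse. Sprung detents at all three; it snaps over at about 0.22 rad either side of upright and takes about 3 N at the tip. Turns about the machine's y.
- toggle_pivot (a point): Pivot of the toggle lever, fixed, 59 mm above the bench and 4 mm above the deck, with the machine's axes. The lever reaches 52 mm from here: a 9 mm steel rod with a black plastic tip, 10 widening to 14 mm thick, over its last 26 mm.
- toggle_tip (a point): Middle of the thickest part of the lever's black tip, 44 mm from the pivot along the lever; z along the lever, moves with it.
- outer_ring (a joint): Run-time ring: the grey outer, lower one of two concentric controls on the deck. Radians, growing clockwise seen from above, 0 to 4.71. At 1.96 its white line stands at the bold orange mark on the dial plate. Stays where it is left; friction 0.06 N m.
- dial_centre (a point): Fixed point on the common axis of the two controls, on the deck top 55 mm above the bench, with the machine's axes. The ribbed outer ring is 57 mm in diameter, from 3 to 26 mm above this point; the inner knob on it is 27 mm in diameter, from 27 to 44 mm above this point. The toggle stands 94 mm in front of it.
- inner_knob (a joint): Amplitude knob: the small black inner, upper control; radians, clockwise from above. Turns easily, apart from the ring, and is to keep its setting.
- inner_mark (a point): Outer end of the white line on the inner knob's top, 10 mm off the axis; turns with the knob.
- guard_1_c (a point): Brass knife guard, flat bar with round ends, 45 x 20 x 10 mm. Origin at its centre, half-way up; x along its length, z up. Starts flat on the black rubber-faced board (fixed, 215 x 150 mm, 22 mm thick, with a lip 3.5 mm higher round its edge), about 70 g. May be absent (None).
- guard_2_c (a point): Brass knife guard, flat bar with round ends, 45 x 20 x 10 mm. Origin at its centre, half-way up; x along its length, z up. Starts flat on the black rubber-faced board (fixed, 215 x 150 mm, 22 mm thick, with a lip 3.5 mm higher round its edge), about 70 g. May be absent (None).
- bolster_1_c (a point): Brass bolster block, 38 x 18 x 14 mm. Origin at its centre, half-way up; x along its length, z up. Starts flat on the black rubber-faced board (fixed, 215 x 150 mm, 22 mm thick, with a lip 3.5 mm higher round its edge), about 70 g. May be absent (None).
- bolster_2_c (a point): Brass bolster block, 38 x 18 x 14 mm. Origin at its centre, half-way up; x along its length, z up. Starts flat on the black rubber-faced board (fixed, 215 x 150 mm, 22 mm thick, with a lip 3.5 mm higher round its edge), about 70 g. May be absent (None).
- butt_cap_1_c (a point): Brass butt cap, stepped block 32 x 24 mm, 21 mm high (upper 9 mm is 26 x 18 mm). Origin at its centre, half-way up; x along its length, z up. Starts flat on the black rubber-faced board (fixed, 215 x 150 mm, 22 mm thick, with a lip 3.5 mm higher round its edge), about 70 g. May be absent (None).
- butt_cap_2_c (a point): Brass butt cap, stepped block 32 x 24 mm, 21 mm high (upper 9 mm is 26 x 18 mm). Origin at its centre, half-way up; x along its length, z up. Starts flat on the black rubber-faced board (fixed, 215 x 150 mm, 22 mm thick, with a lip 3.5 mm higher round its edge), about 70 g. May be absent (None).
- oil_bottle: Blue plastic oil bottle, 45 mm thick, 120 mm tall, standing loose behind the work; origin under its centre, z up. Bystander.
- jar_pins: Small jar of pins, 60 mm thick, 75 mm tall, standing loose behind the work; origin under its centre, z up. Bystander.

How it is judged:
On the way, in this order (a step that is already met when the one before it is completed fails the run):
1. the toggle stands in its centre off detent (value of joint toggle between -0.12 and 0.12 rad), for 0.3 s.
2. the bowl is seated flat over both pegs, the toggle still off (all of step 1 and horizontal distance between bowl_bar and seat below 0.006 m and z of bowl_bar in the frame of seat between 0.07 and 0.08 m and angle between the x axis of bowl_bar and the x axis of seat, either way round below 0.08 rad and angle between bowl_bar's own z axis and vertical below 0.05 rad), for 0.3 s.
3. every brass fitting present lies in the seated bowl (horizontal distance between bowl_bar and seat below 0.006 m and z of bowl_bar in the frame of seat between 0.07 and 0.08 m and angle between the x axis of bowl_bar and the x axis of seat, either way round below 0.08 rad and angle between bowl_bar's own z axis and vertical below 0.05 rad and horizontal distance between each of guard_1_c, guard_2_c, bolster_1_c, bolster_2_c, butt_cap_1_c, butt_cap_2_c and bowl_bar below 0.076 m and z of guard_1_c in the frame of bowl_bar between -0.072 and -0.025 m and z of guard_2_c in the frame of bowl_bar between -0.072 and -0.025 m and z of bolster_1_c in the frame of bowl_bar between -0.072 and -0.025 m and z of bolster_2_c in the frame of bowl_bar between -0.072 and -0.025 m and z of butt_cap_1_c in the frame of bowl_bar between -0.072 and -0.025 m and z of butt_cap_2_c in the frame of bowl_bar between -0.072 and -0.025 m), for 0.3 s.
At the end, for the whole second after the job is handed in: Toggle within 0.12 rad of upright (off); bowl down over both pegs (centre within 6 mm, seated height within 4 mm, in line within 0.08 rad, level); every fitting present in the bowl, below its rim; outer ring 1.83 to 2.09 rad, still; inner knob's mark within 3 mm of its start (0.3 rad) (all of step 1 and all of step 3 and value of joint outer_ring between 1.833 and 2.093 rad and velocity of joint outer_ring between -0.05 and 0.05 rad/s and distance of inner_mark from where it was at the start of the episode below 0.003 m); the robot touches nothing.
It fails at once if the toggle is thrown over into reverse (value of joint toggle below -0.27 rad).
It fails at once if the oil bottle is knocked over (angle between oil_bottle's own z axis and vertical above 0.6 rad).
It fails at once if the jar is knocked over (angle between jar_pins's own z axis and vertical above 0.6 rad).
Of guard_1, guard_2, bolster_1, bolster_2, butt_cap_1, butt_cap_2 only 4 to 6 are there at a start; the rules pass over those that are not, and their reading is None.
At some moment in a run one of guard_1, guard_2, bolster_1, bolster_2, butt_cap_1, butt_cap_2 may be knocked a few centimetres aside while the robot is not near it.
Once in a run the grip may slacken for a moment while it holds something.
It also fails if it takes over 210 s, if anything falls off the work surface, if the arm or the gripper's body presses on something with over 40 N, if the wrist force passes 120 N, or if a joint passes its speed limit or range.

ROBOT

A 6-joint arm with a two-finger parallel gripper is mounted at the origin on a cart in front of the work surface, level with it; the furniture and walls round the work are solid. World frame = base frame: x ahead of the robot, y to its left, z up, the work surface at z = 0. Lengths are in m, angles in rad, forces in N, time in s.
With the tool pointing down it reaches from about 0.35 to 0.775 m from the base axis. Payload 7.3 kg.
Tool frame: the origin (TCP) lies midway between the tips of the shut fingers; the grasp point (between the pads) lies 19 mm behind it; z points along the fingers, x is the direction in which the jaws open and shut, and the axes are right-handed (so a half turn about z gives the same grasp; the last joint's range is limited). The gripper opens to 92 mm and grips with 3 to 60 N. Pads are 19 mm wide; open, the fingers measure 130 mm over their backs; the gripper's body (75 mm by 190 mm) begins 47 mm behind the grasp point.
Start: joints at [1.116, 0.342, 1.524, -0, 1.275, -0.146], TCP at [0.16, 0.5, 0.197] pointing down, gripper open.
Joint ranges: [-2.53, 2.53], [-0.77, 2.02], [0.04, 2.7], [-1, 4.14], [0.28, 2.66], [-3.11, 3.11]. Speed limits (rad/s): [2.57, 2.57, 3.14, 3.14, 3.14, 3.14].

INTERFACE

Orientations are given as a unit quaternion [x, y, z, w].
In Python, from workcell import read_state, read_camera, camera_info, close_job gives the robot as it stands. The module is installed in compiled form; this text tells all that it offers.
- The arm moves only by the tool drive_tool, never from a script. Its arguments are lists of equal length, an entry for each row: "xyz": the shift along the world's x, y, z in cm, a list of three; "rot": the turn, a rotation vector about the world's x, y, z in rad, a list of three; "gripper": the gripper command: -1 is fully open, 1 is shut, values between are in proportion. In form: {"xyz": [[dx, dy, dz], ...], "rot": [[ax, ay, az], ...], "gripper": [gripper, ...]}. A call has 1 to 5 rows; each row is the pose to reach, as a shift and turn from the pose measured when the call began; what a row does not reach only later rows make up. A row lasts 1/8 s, in which the tool goes at most 62.5 mm and 10.7 degrees, less where a joint would pass 70% of its speed; a pose out of reach is approached as far as the arm can. A call with a gripper value outside its range is refused whole. The fingers move at their own pace and stop on an object; "newtons" is the grip in N (left out, the last holds). Time passes only in rows, so rows that repeat a pose let the fingers close. It gives the time, the measured TCP pose, the force and the opening at its end, in the units of the state.
- read_state(): the state, without advancing time (a new reading comes with each control period).
- read_camera(name): name is "side" or "top" or "wrist"; returns (picture, depth): 400x640x3 uint8, blue, green, red; 400x640 float32, m along the optical axis (not along the pixel's ray), 0 where there is no reading.
- camera_info(name): a dict with "camera_matrix" (3x3 intrinsics, pixels), "rvec" (rotation vector, rad) and "tvec" (3), from world to camera coordinates, as OpenCV has them. Camera axes: x right, y down, z forward; pixel columns grow to the right and rows downward; lengths in m; the calibration is good to about 2 mm. A picture is of the moment at which its call begins: read the wrist's pose just before it. camera_info takes no time and is no camera call; for the wrist camera it gives the pose at the moment of the call.
- close_job(): hands the job in, once; it reports no verdict.
The state is a dict: "time_s": time; "joint_positions": joint angles; "qd": joint speeds; "joint_torque": joint torques, N m; "ee_pos": TCP position; "orientation": TCP orientation; "force": force on the tool from outside, world axes, zero at the start; "wrist_torque": the same for the moment, N m; "grip_width": finger opening in m.
Only numpy, scipy, OpenCV 4.12 (cv2) and the standard library are available. Lean on these libraries where they do the work, as an engineer would, in place of code of your own. Each camera call takes 0.05 s, during which the arm holds its last target. There are 200 camera calls.

## Working session

There is one attempt and no reset: what is moved stays moved. The work goes in short steps, Python scripts to look and compute and a tool call to move; the robot and the scene stay as the last step left them, time stands still between calls to the robot, and variables do not carry over. Pictures are saved under pics/ and viewed, about 12 in all and at most 16, crops included, and the job is handed in when it is done.

Besides the shell and the picture viewer there is one more tool, called as name(argument=value, ...) on one line, values as JSON. drive_tool: Moves the arm, as the interface text tells. Its arguments: {"type":"object","properties":{"xyz":{"type":"array"},"rot":{"type":"array"},"gripper":{"type":"array"},"newtons":{"type":"number"}},"required":["xyz","rot","gripper"]}

```bash
ls; mkdir -p pics; cat > h.py <<'E'
import numpy as np, cv2
from workcell import read_state, read_camera, camera_info, close_job
def cam(n):
    i=camera_info(n); img,d=read_camera(n)
    K=np.array(i["camera_matrix"]); R=cv2.Rodrigues(np.array(i["rvec"],float))[0]; t=np.array(i["tvec"],float).ravel()
    return img,d,K,R,t
def ray(px,z,K,R,t):
    p=np.atleast_2d(np.array(px,float)); r=np.c_[p,np.ones(len(p))]@np.linalg.inv(K).T@R
    c=-R.T@t; return c+r*((z-c[2])/r[:,2])[:,None]
def cloud(d,K,R,t):
    v,u=np.mgrid[:d.shape[0],:d.shape[1]]
    P=np.stack([u,v,np.ones_like(u)],-1)@np.linalg.inv(K).T*d[...,None]
    return (P-t)@R
E
python3 - <<'E'
from h import *
s=read_state(); print(s)
for n in("top","side"):
    img,d,K,R,t=cam(n); cv2.imwrite(f"pics/{n}0.png",img); np.savez(f"{n}0.npz",img=img,d=d,K=K,R=R,t=t); print(n,-R.T@t,R[2],K[0,0])
E
```

```text
pics
{'time_s': 0.0, 'joint_positions': array([ 1.11599401e+00,  3.42720121e-01,  1.52501067e+00,  2.67532585e-05,
        1.27539908e+00, -1.45994199e-01]), 'qd': array([ 1.57441357e-05,  1.80610719e-03, -5.16547676e-04,  1.48586293e-04,
       -8.94985916e-04, -2.02737006e-03]), 'joint_torque': array([ 6.04382421e-04, -4.31247711e+01, -2.44216883e+01,  7.17212283e-02,
        5.60665573e-02, -1.83836064e-04]), 'ee_pos': array([0.15932803, 0.49976901, 0.19654857]), 'orientation': array([ 8.07443501e-01,  5.89944406e-01, -6.85934655e-04,  3.47013504e-04]), 'force': array([-0.3132896 , -0.34634607, -0.80283029]), 'wrist_torque': array([ 0.03451435, -0.01926755, -0.02621415]), 'grip_width': 0.09190929101540303}
top [0.3488142  0.23684098 1.34403375] [ 0.16450473 -0.01746117 -0.98622173] 475.88946072236774
side [0.26526506 0.88456799 0.59926539] [ 0.33894283 -0.75091399 -0.56678562] 394.2621503628244
```

View pics/top0.png

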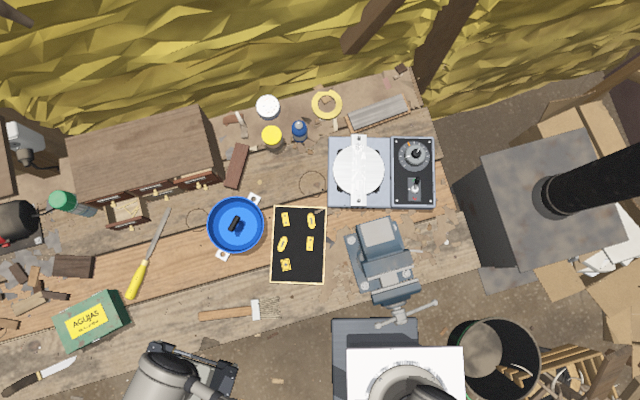

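View pics/side0.png

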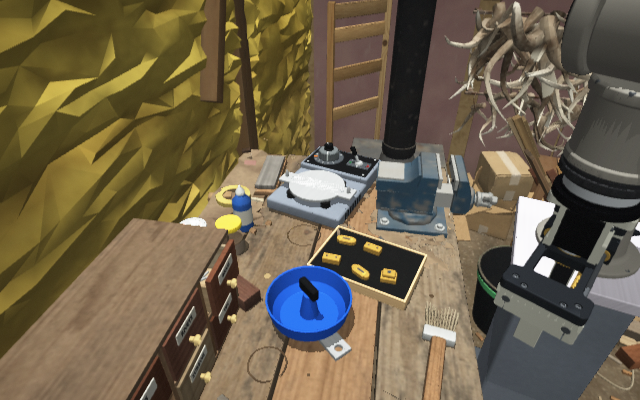

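The top view shows the machine at (382,172), with its plate at (359,170), dial at (413,154) and toggle at (415,187). The bowl is at (236,223). The board has 5 brass fittings, and a vise at (380,260) stands in front of the machine.

```bash
python3 - <<'E'
from h import *
f=np.load("top0.npz"); img,d,K,R,t=[f[k] for k in("img","d","K","R","t")]
P=cloud(d,K,R,t); np.set_printoptions(precision=4,suppress=True)
hsv=cv2.cvtColor(img,cv2.COLOR_BGR2HSV)
a=cv2.resize(img[125:220,320:445],None,fx=6,fy=6,interpolation=cv2.INTER_CUBIC); cv2.imwrite("pics/m.png",a)
# brass
m=cv2.inRange(hsv,(15,90,90),(35,255,255)); m[:205]=0;m[283:]=0;m[:,:272]=0;m[:,324:]=0
n,l,st,c=cv2.connectedComponentsWithStats(m)
for i in range(1,n):
    if st[i,4]<15: continue
    pts=P[l==i]; z=np.percentile(pts[:,2],80)
    ys,xs=np.nonzero(l==i); q=ray(np.c_[xs,ys],z,K,R,t)[:,:2]
    r=cv2.minAreaRect((q*1000).astype(np.float32)); w=np.linalg.eigh(np.cov(q.T)); v=w[1][:,1]
    print("brass",c[i],st[i,4],"z",z,"mean",q.mean(0),"rect",r,"pca yaw",np.arctan2(v[1],v[0]))
def comp(name,mask,z):
    ys,xs=np.nonzero(mask); q=ray(np.c_[xs,ys],z,K,R,t); print(name,len(xs),xs.mean(),ys.mean(),q.mean(0),np.median(P[mask>0],0)); return q[:,:2]
mb=cv2.inRange(hsv,(95,120,40),(125,255,255)); mb[:185]=0;mb[265:]=0;mb[:,:195]=0;mb[:,275:]=0
ys,xs=np.nonzero(mb); print("bowl blue extents",xs.min(),xs.max(),ys.min(),ys.max())
hull=cv2.convexHull(np.c_[xs,ys].astype(np.int32)); q=ray(hull[:,0],0.058,K,R,t)[:,:2]
print("rim",cv2.minEnclosingCircle((q*1000).astype(np.float32)))
mk=(hsv[...,2]<60).astype(np.uint8); k=mk.copy()*0; k[205:242,222:250]=mk[205:242,222:250]
q=comp("bar",k,0.088); w=np.linalg.eigh(np.cov(q.T)); print("yaw",np.arctan2(w[1][1,1],w[1][0,1]), cv2.minAreaRect((q*1000).astype(np.float32)))
for nm,p in dict(plate=(359,185),deck=(400,205),bench=(260,290),bott=(299,130),jar=(271,137),jar2=(268,105),vise=(378,235),vise2=(385,275),cab=(190,150),board=(298,258),washer=(327,104)).items(): print(nm,P[p[1],p[0]])
E
```

```text
brass [284.8687 218.8182] 99 z 0.03713963763038876 mean [0.5022 0.3232] rect ((502.16046142578125, 323.1017150878906), (40.22710037231445, 19.45763397216797), 9.155412673950195) pca yaw -2.968973152672715
brass [310.7658 220.2523] 111 z 0.03325094316707881 mean [0.4976 0.2518] rect ((498.35546875, 251.1899871826172), (22.11838722229004, 44.54320526123047), 89.40364074707031) pca yaw -3.028826342354005
brass [281.8448 243.5086] 116 z 0.03348702583847222 mean [0.4347 0.3319] rect ((434.8720703125, 331.831298828125), (22.607179641723633, 45.576568603515625), 71.27963256835938) pca yaw 2.7542097602342777
brass [309.3364 242.9159] 107 z 0.0372694179700889 mean [0.4349 0.2564] rect ((434.6778564453125, 256.00531005859375), (19.18587303161621, 38.248355865478516), 89.28469848632812) pca yaw 3.035124127233484
brass [285.2586 264.2155] 116 z 0.04219158697901349 mean [0.3781 0.3221] rect ((378.2434387207031, 322.08953857421875), (33.853084564208984, 25.690141677856445), 12.345671653747559) pca yaw -2.880581056121362
bowl blue extents 206 263 197 252
rim ((487.482666015625, 457.0993957519531), 77.60912322998047)
bar 32 234.9375 222.71875 [0.4878 0.4516 0.088 ] [0.4896 0.4517 0.0863]
yaw 2.7590072439892572 ((486.6209716796875, 454.32537841796875), (13.513341903686523, 38.63768005371094), 61.625301361083984)
plate [0.5896 0.1181 0.062 ]
deck [0.5338 0.0061 0.0535]
bench [ 0.3095  0.3951 -0.0025]
bott [0.7389 0.2804 0.0919]
jar [0.7255 0.3583 0.0735]
jar2 [0.8304 0.3703 0.0397]
vise [0.4463 0.0794 0.1295]
vise2 [0.3453 0.0685 0.1526]
cab [0.6601 0.5486 0.189 ]
board [0.395  0.2885 0.0189]
washer [0.8432 0.2004 0.0084]
```

View pics/m.png

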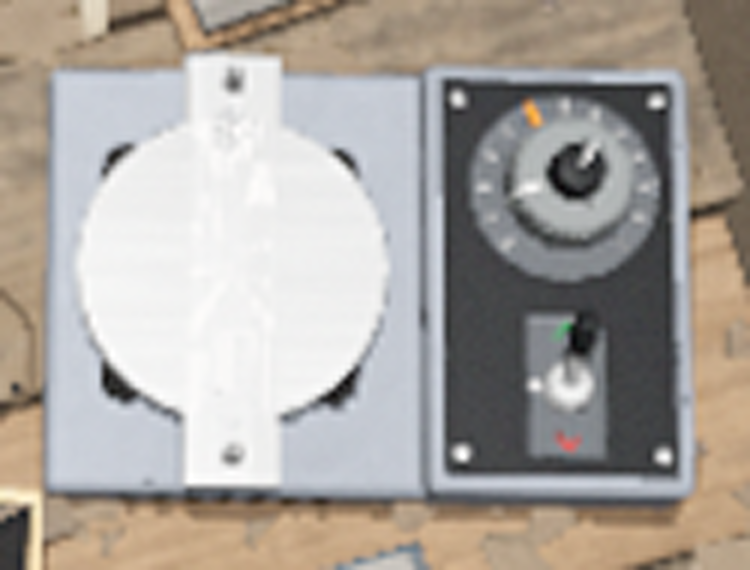

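The crop shows the pegs at crop pixels (233,78) and (232,455), and the ring line pointing left at (527,188). The orange mark is at (533,113), the inner knob line at (590,150), the toggle nut at (568,385) and the toggle tip leaning back at (582,332).

```bash
python3 - <<'E'
from h import *
np.set_printoptions(precision=4,suppress=True)
f=np.load("top0.npz"); img,d,K,R,t=[f[k] for k in("img","d","K","R","t")]
P=cloud(d,K,R,t)
def c(x,y,z): return ray(((x+.5)/6-.5+320,(y+.5)/6-.5+125),z,K,R,t)[0]
pb,pf=c(233,78,.078),c(232,455,.078); print("pegs",pb,pf,"mid",(pb+pf)/2,"len",np.linalg.norm(pb-pf),"yaw",np.arctan2(*(pb-pf)[[1,0]]))
print("deck corners",c(427,70,.055),c(690,70,.055),c(427,495,.055),c(690,495,.055))
print("nut",c(568,385,.06),"tip",c(583,328,.108))
# dial plate circle and ring
print("dialplate c",c(565,188,.056),"orange",c(533,113,.056),"ring line",c(527,188,.081),"knob",c(576,170,.099),"knobtip",c(593,148,.099))
for n,px in dict(h1=(255,197),h2=(222,255)).items(): print(n,ray(px,.008,K,R,t))
# vise heights
m=(P[...,0]>.2)&(P[...,0]<.5)&(P[...,1]>-.15)&(P[...,1]<.15)&(P[...,2]<.3)&(d>0)
Q=P[m]
for x0 in np.arange(.26,.52,.02):
    q=Q[(Q[:,0]>=x0)&(Q[:,0]<x0+.02)&(Q[:,2]>.02)]
    if len(q)>3: print("%.2f"%x0,len(q),"zmax %.3f"%np.percentile(q[:,2],98),"y %.3f..%.3f"%(q[:,1].min(),q[:,1].max()))
E
```

```text
pegs [0.7196 0.1174 0.078 ] [0.5444 0.1228 0.078 ] mid [0.632  0.1201 0.078 ] len 0.17528561398703832 yaw -0.030787325199394013
deck corners [0.7291 0.0241 0.055 ] [ 0.7276 -0.0995  0.055 ] [0.5282 0.032  0.055 ] [ 0.5265 -0.0885  0.055 ]
nut [ 0.5775 -0.0339  0.06  ] tip [ 0.5945 -0.0317  0.108 ]
dialplate c [ 0.6713 -0.0378  0.056 ] orange [ 0.7074 -0.0245  0.056 ] ring line [ 0.6652 -0.0151  0.081 ] knob [ 0.6688 -0.034   0.099 ] knobtip [ 0.6789 -0.0422  0.099 ]
h1 [[0.5691 0.4096 0.008 ]]
h2 [[0.407  0.4999 0.008 ]]
0.26 187 zmax 0.143 y -0.067..0.098
0.28 306 zmax 0.156 y -0.012..0.106
0.30 421 zmax 0.156 y -0.023..0.120
0.32 324 zmax 0.155 y -0.018..0.128
0.34 339 zmax 0.156 y -0.025..0.132
0.36 442 zmax 0.157 y -0.005..0.125
0.38 436 zmax 0.156 y -0.001..0.140
0.40 407 zmax 0.152 y -0.052..0.150
0.42 350 zmax 0.134 y -0.003..0.150
0.44 353 zmax 0.134 y 0.004..0.149
0.46 294 zmax 0.135 y 0.009..0.135
0.48 92 zmax 0.134 y 0.014..0.108
```

drive_tool(xyz=[[3,-3.8,3],[6.6,-8.5,6],[10.3,-13.2,6],[14,-18,6],[17.7,-22.6,6]], rot=[[0,0,-0.12],[0,0,-0.25],[0,0,-0.4],[0,0,-0.52],[0,0,-0.65]], gripper=[-1,-1,-1,-1,-1])

```text
time_s: 0.72
ee_pos: [0.3371, 0.2721, 0.2566]
orientation: [0.954, 0.299, -0.001, 0.0]
force: [1.2, -0.2, -1.5]
grip_width: 0.0917
```

drive_tool(xyz=[[3.7,-4.7,0],[7.4,-9.4,0],[11,-14.1,0],[14.8,-18.8,0],[18.5,-23.5,0]], rot=[[0,0,-0.13],[0,0,-0.26],[0,0,-0.4],[0,0,-0.53],[0,0,-0.64]], gripper=[-0.5,-0.5,-0.5,-0.5,-0.5])

```text
time_s: 1.35
ee_pos: [0.5229, 0.0353, 0.2563]
orientation: [1.0, -0.018, -0.001, -0.0]
force: [0.1, 0.4, 0.5]
grip_width: 0.0688
```

drive_tool(xyz=[[5.4,-6.9,0],[5.4,-6.9,0]], rot=[[0,0,0],[0,0,0]], gripper=[-0.5,-0.5])

```text
time_s: 1.6
ee_pos: [0.578, -0.0367, 0.2551]
orientation: [1.0, -0.02, -0.002, -0.0]
force: [-0.3, -0.1, 1.1]
grip_width: 0.0687
```

```bash
python3 - <<'E'
from h import *
np.set_printoptions(precision=4,suppress=True)
s=read_state(); print(s["ee_pos"],s["orientation"],s["time_s"],s["grip_width"])
img,d,K,R,t=cam("wrist"); cv2.imwrite("pics/w1.png",img); np.savez("w1.npz",img=img,d=d,K=K,R=R,t=t); print(-R.T@t,R,K)
E
```

```text
[ 0.578  -0.0367  0.2551] [ 0.9998 -0.0196 -0.0016 -0.0001] 1.6 0.0687233411134968
[0.581  0.0308 0.4418] [[ 0.9993 -0.0382 -0.0033]
 [-0.0361 -0.9662  0.2554]
 [-0.013  -0.2551 -0.9668]] [[348.7919   0.     326.0636]
 [  0.     348.7919 206.5462]
 [  0.       0.       1.    ]]
```

View pics/w1.png

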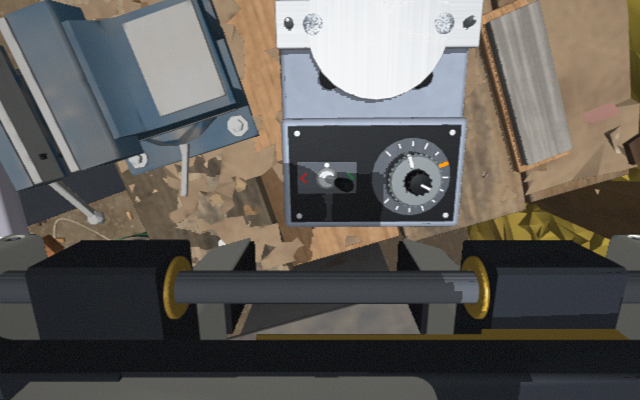

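The wrist view shows the nut at (325,179), toggle tip at (344,185), dial plate centre at (411,177), ring line at (411,161), orange mark at (444,165) and pegs at (289,22) and (471,22).

```bash
python3 - <<'E'
from h import *
np.set_printoptions(precision=4,suppress=True)
f=np.load("w1.npz"); img,d,K,R,t=[f[k] for k in("img","d","K","R","t")]
P=cloud(d,K,R,t)
c=lambda x,y,z: ray((x,y),z,K,R,t)[0]
for n,p in dict(nut=(325,179,.06),tip=(344,185,.1),dial=(411,177,.056),line=(411,161,.081),orange=(444,165,.056),peg1=(289,22,.078),peg2=(471,22,.078),c1=(287,123,.055),c2=(466,122,.055),c3=(288,226,.055),c4=(459,225,.055)).items(): print(n,c(*p),P[p[1],p[0]])
h=cv2.cvtColor(img,cv2.COLOR_BGR2HSV)
o=cv2.inRange(h,(8,150,150),(20,255,255)); o[:140]=0;o[200:]=0;o[:,:425]=0;o[:,460:]=0
ys,xs=np.nonzero(o); print("orange",xs.mean(),ys.mean(),c(xs.mean(),ys.mean(),.056))
# ring top & knob top by height
for lo,hi,nm in((.073,.09,'ringtop'),(.092,.105,'knobtop')):
    m=(P[...,2]>lo)&(P[...,2]<hi)&(P[...,0]>.63)&(P[...,0]<.72)&(P[...,1]<.02)
    q=P[m]; (cx,cy),r=cv2.minEnclosingCircle((q[:,:2]*1000).astype(np.float32)); print(nm,m.sum(),cx,cy,r,np.median(q[:,2]))
cv2.imwrite("pics/w1z.png",cv2.resize(img[125:225,285:465],None,fx=4.4,fy=4.4,interpolation=cv2.INTER_CUBIC))
E
```

```text
nut [ 0.5759 -0.0383  0.06  ] [ 0.576  -0.0377  0.0632]
tip [ 0.5951 -0.0378  0.1   ] [ 0.5949 -0.0366  0.1061]
dial [ 0.672  -0.0404  0.056 ] [ 0.6628 -0.0331  0.0953]
line [ 0.6657 -0.019   0.081 ] [ 0.6654 -0.0188  0.0826]
orange [ 0.7082 -0.0283  0.056 ] [ 0.7075 -0.0279  0.0583]
peg1 [0.548  0.1167 0.078 ] [0.548  0.1167 0.0782]
peg2 [0.7199 0.11   0.078 ] [0.721  0.1106 0.0752]
c1 [0.5372 0.0235 0.055 ] [0.5371 0.0235 0.0535]
c2 [0.73   0.0172 0.055 ] [0.7304 0.0172 0.0539]
c3 [ 0.5306 -0.093   0.055 ] [ 0.5232 -0.1112 -0.0018]
c4 [ 0.7293 -0.0992  0.055 ] [ 0.7512 -0.1184 -0.0022]
orange 443.5 163.88888888888889 [ 0.7076 -0.027   0.056 ]
ringtop 1805 672.1114501953125 -39.90142059326172 29.265260696411133 0.08011599417460777
knobtop 451 671.5839233398438 -40.37287902832031 12.61885929107666 0.0974718454585115
```

View pics/w1z.png

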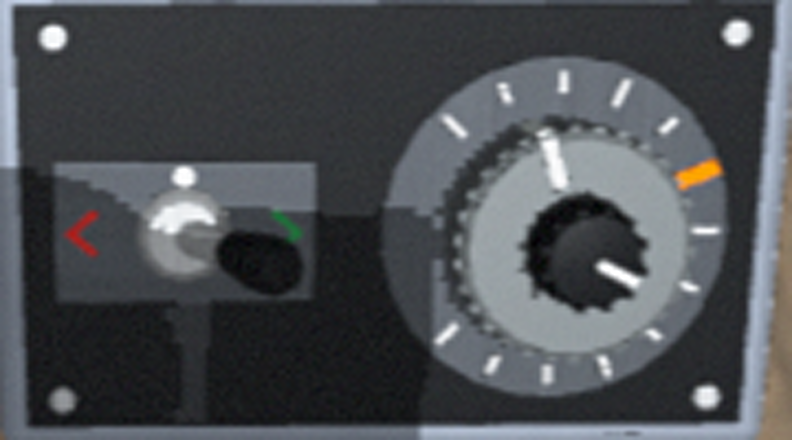

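The zoom confirms the lever leans to the green (back) side and the ring line is about 55° short of the orange mark. Next I straddle the lever and close the jaws symmetrically about the pivot.

drive_tool(xyz=[[0,0,-6],[0.1,0,-12],[0.1,0,-16],[0.1,0,-16]], rot=[[0,0,0],[0,0,0],[0,0,0],[0,0,0]], gripper=[-0.65,-0.65,-0.65,-0.65], newtons=15)

```text
time_s: 2.15
ee_pos: [0.5774, -0.0376, 0.0916]
orientation: [1.0, -0.02, -0.005, -0.0]
force: [0.2, 0.6, 0.8]
grip_width: 0.076
```

drive_tool(xyz=[[-0.1,0,0],[-0.2,0,0],[-0.2,0,0],[-0.2,0,0],[-0.2,0,0]], rot=[[0,0,0],[0,0,0],[0,0,0],[0,0,0],[0,0,0]], gripper=[-0.2,0.2,0.4,0.55,0.62])

```text
time_s: 2.78
ee_pos: [0.5756, -0.0377, 0.0919]
orientation: [1.0, -0.02, -0.005, -0.0]
force: [-0.4, 0.2, 0.2]
grip_width: 0.0307
```

drive_tool(xyz=[[0,0,0],[0,0,0],[0,0,0],[0,0,0],[0,0,0]], rot=[[0,0,0],[0,0,0],[0,0,0],[0,0,0],[0,0,0]], gripper=[0.62,0.62,0.62,0.62,0.62])

```text
time_s: 3.4
ee_pos: [0.5756, -0.0377, 0.0919]
orientation: [1.0, -0.02, -0.005, -0.0]
force: [-0.1, 0.6, -0.6]
grip_width: 0.0175
```

drive_tool(xyz=[[0,0,0],[0,0,0],[0,0,8],[0,0,14],[0,0,14]], rot=[[0,0,0],[0,0,0],[0,0,0],[0,0,0],[0,0,0]], gripper=[0.5,0.3,0.3,0.2,0])

```text
time_s: 4.03
ee_pos: [0.5775, -0.038, 0.2368]
orientation: [1.0, -0.02, -0.001, 0.001]
force: [-0.6, -0.7, 0.2]
grip_width: 0.0423
```

```bash
python3 - <<'E'
from h import *
np.set_printoptions(precision=4,suppress=True)
s=read_state(); print(s["ee_pos"],s["grip_width"])
img,d,K,R,t=cam("wrist"); P=cloud(d,K,R,t)
m=(P[...,2]>.095)&(P[...,2]<.125)&(abs(P[...,0]-.58)<.045)&(abs(P[...,1]+.037)<.03)
print(m.sum(),np.median(P[m],0) if m.any() else 0); cv2.imwrite("pics/w2.png",img)
E
```

```text
[ 0.5775 -0.038   0.2368] 0.04230872984298224
205 [ 0.5965 -0.0366  0.1041]
```

View pics/w2.png

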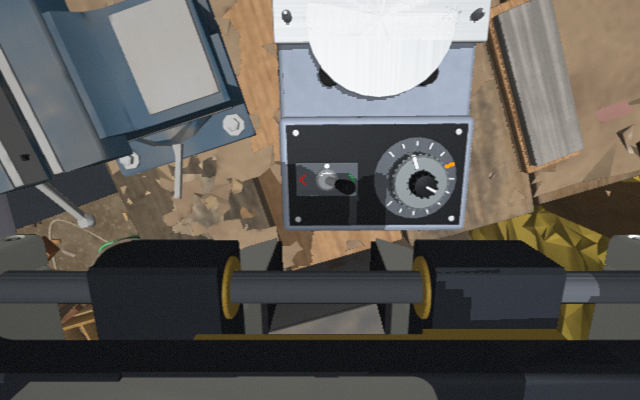

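The lever still leans back at (344,186), although the jaws closed to 17.5 mm. I'll repeat it lower and look while the jaws are closed.

drive_tool(xyz=[[0,0,0],[-0.05,0.1,-6],[-0.05,0.1,-12],[-0.1,0.1,-15],[-0.1,0.1,-15]], rot=[[0,0,0],[0,0,0],[0,0,0],[0,0,0],[0,0,0]], gripper=[-0.65,-0.65,-0.65,-0.65,-0.65])

```text
time_s: 4.7
ee_pos: [0.5731, -0.0364, 0.0824]
orientation: [1.0, -0.02, -0.006, -0.0]
force: [-0.5, -0.3, 0.8]
grip_width: 0.0757
```

drive_tool(xyz=[[0,0,0],[0,0,0],[0,0,0],[0,0,0],[0,0,0]], rot=[[0,0,0],[0,0,0],[0,0,0],[0,0,0],[0,0,0]], gripper=[0.45,0.45,0.45,0.45,0.45])

```text
time_s: 5.32
ee_pos: [0.5733, -0.0364, 0.0827]
orientation: [1.0, -0.02, -0.005, -0.0]
force: [0.9, 0.5, -0.7]
grip_width: 0.0305
```

```bash
python3 - <<'E'
from h import *
s=read_state(); print(s["ee_pos"],s["grip_width"],s["force"])
a=cam("side")[0][110:210,280:420]; b=cam("wrist")[0]
cv2.imwrite("pics/s3.png",np.vstack([cv2.resize(a,None,fx=4,fy=4,interpolation=cv2.INTER_CUBIC),cv2.resize(b[150:300,210:450],(560,350))[:200]]))
cv2.imwrite("pics/s3.png",np.hstack([cv2.resize(a,(560,400),interpolation=cv2.INTER_CUBIC),cv2.resize(b[100:300,280:400],(240,400))]))
E
```

```text
[ 0.5732678  -0.03640912  0.08269246] 0.03046631122160524 [ 0.89761197  0.49688199 -0.7398655 ]
```

View pics/s3.png

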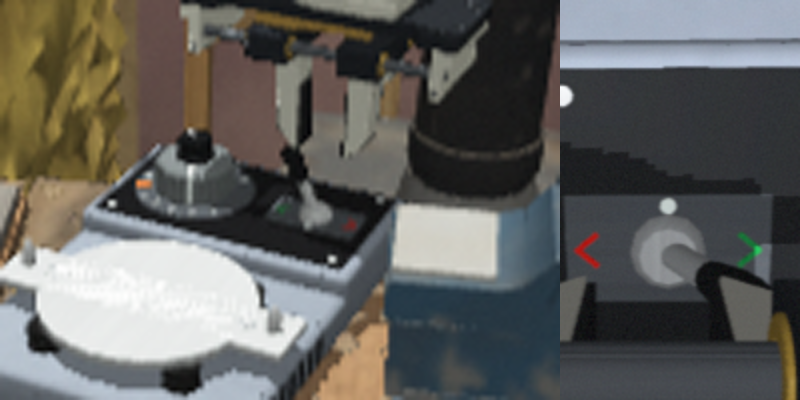

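The back finger seems to pass beside the tip instead of behind it. I'll check this with the wrist depth.

```bash
python3 - <<'E'
from h import *
np.set_printoptions(precision=3,suppress=True,linewidth=150)
img,d,K,R,t=cam("wrist"); P=cloud(d,K,R,t)
g=cv2.cvtColor(img,cv2.COLOR_BGR2GRAY)
for v in range(226,264,4):
    print(v,[ (u,int(g[v,u]),*np.round(P[v,u]*1000).astype(int)) for u in range(340,392,8)])
img,d,K,R,t=cam("side"); P=cloud(d,K,R,t); g=cv2.cvtColor(img,cv2.COLOR_BGR2GRAY)
for v in range(140,158,3): print(v,[(u,int(g[v,u]),*np.round(P[v,u]*1000).astype(int)) for u in range(348,372,4)])
E
```

```text
226 [(340, 94, np.int64(581), np.int64(-33), np.int64(72)), (348, 84, np.int64(586), np.int64(-32), np.int64(75)), (356, 66, np.int64(592), np.int64(-39), np.int64(56)), (364, 64, np.int64(597), np.int64(-39), np.int64(56)), (372, 64, np.int64(602), np.int64(-39), np.int64(56)), (380, 121, np.int64(607), np.int64(-39), np.int64(56)), (388, 48, np.int64(612), np.int64(-40), np.int64(56))]
230 [(340, 101, np.int64(581), np.int64(-35), np.int64(74)), (348, 92, np.int64(586), np.int64(-33), np.int64(80)), (356, 52, np.int64(590), np.int64(-33), np.int64(80)), (364, 66, np.int64(597), np.int64(-42), np.int64(55)), (372, 78, np.int64(602), np.int64(-41), np.int64(58)), (380, 112, np.int64(607), np.int64(-42), np.int64(57)), (388, 45, np.int64(613), np.int64(-43), np.int64(55))]
234 [(340, 107, np.int64(581), np.int64(-37), np.int64(76)), (348, 93, np.int64(585), np.int64(-35), np.int64(82)), (356, 21, np.int64(590), np.int64(-32), np.int64(90)), (364, 16, np.int64(594), np.int64(-31), np.int64(93)), (372, 59, np.int64(602), np.int64(-44), np.int64(57)), (380, 110, np.int64(607), np.int64(-
[... 4238 characters left out ...]
4(-183))]
152 [(348, 66, np.int64(632), np.int64(-91), np.int64(56)), (352, 34, np.int64(598), np.int64(-34), np.int64(91)), (356, 13, np.int64(588), np.int64(-38), np.int64(91)), (360, 106, np.int64(749), np.int64(-551), np.int64(-187)), (364, 108, np.int64(734), np.int64(-558), np.int64(-187)), (368, 106, np.int64(717), np.int64(-561), np.int64(-185))]
155 [(348, 17, np.int64(625), np.int64(-76), np.int64(55)), (352, 18, np.int64(613), np.int64(-76), np.int64(58)), (356, 104, np.int64(587), np.int64(-36), np.int64(83)), (360, 72, np.int64(592), np.int64(-87), np.int64(57)), (364, 108, np.int64(722), np.int64(-525), np.int64(-183)), (368, 108, np.int64(710), np.int64(-542), np.int64(-188))]
```

Both cameras put the finger tips near z=0.116 while the TCP reads 0.083, so the jaws were above the lever. I'll measure the tip height against the opening in free air.

drive_tool(xyz=[[0,0,5],[0,0,8],[0,0,8],[0,0,8],[0,0,8]], rot=[[0,0,0],[0,0,0],[0,0,0],[0,0,0],[0,0,0]], gripper=[0.6,0.62,0.62,0.62,0.62])

```text
time_s: 6.15
ee_pos: [0.5724, -0.0363, 0.1609]
orientation: [1.0, -0.02, -0.007, -0.001]
force: [-0.7, -0.3, 0.8]
grip_width: 0.0173
```

```bash
cat > tips.py <<'E'
from h import *
def tips():
    s=read_state(); e=s["ee_pos"]; print("ee",e.round(4),"w",round(s["grip_width"],4))
    for n in("wrist","side"):
        img,d,K,R,t=cam(n); P=cloud(d,K,R,t)-e
        m=(abs(P[...,0])<.075)&(abs(P[...,1])<.0105)&(P[...,2]>-.03)&(P[...,2]<.09)&(d>0)
        q=P[m]; print(n,len(q))
        for sgn in(1,-1):
            r=q[q[:,0]*sgn>0]
            if len(r)>5: print("  side",sgn,"zmin..",np.percentile(r[:,2],[0,2,5,20]).round(3),"xabs",np.percentile(r[:,0]*sgn,[2,50,98]).round(3),"y",np.percentile(r[:,1],[2,98]).round(3))
if __name__=="__main__": tips()
E
python3 tips.py
```

```text
ee [ 0.5724 -0.0363  0.1609] w 0.0173
wrist 1730
  side 1 zmin.. [0.028 0.031 0.033 0.041] xabs [0.009 0.012 0.018] y [-0.009  0.01 ]
  side -1 zmin.. [0.028 0.031 0.033 0.044] xabs [0.008 0.009 0.013] y [-0.009  0.01 ]
side 302
  side 1 zmin.. [0.03  0.032 0.034 0.046] xabs [0.01  0.016 0.029] y [-0.009  0.01 ]
  side -1 zmin.. [0.031 0.034 0.038 0.047] xabs [0.006 0.019 0.025] y [-0.009  0.01 ]
```

drive_tool(xyz=[[0,0,0],[0,0,0],[0,0,0]], rot=[[0,0,0],[0,0,0],[0,0,0]], gripper=[1,1,1])

```text
time_s: 6.62
ee_pos: [0.5726, -0.0363, 0.1612]
orientation: [1.0, -0.02, -0.007, -0.001]
force: [0.1, -0.1, -0.3]
grip_width: 0.0005
```

```bash
python3 tips.py
```

```text
ee [ 0.5726 -0.0363  0.1612] w 0.0005
wrist 803
  side 1 zmin.. [0.028 0.03  0.031 0.037] xabs [0.    0.002 0.005] y [-0.008  0.01 ]
  side -1 zmin.. [0.028 0.029 0.031 0.041] xabs [0.    0.001 0.003] y [-0.01  0.01]
side 265
  side 1 zmin.. [0.029 0.031 0.035 0.046] xabs [0.001 0.01  0.02 ] y [0.001 0.01 ]
  side -1 zmin.. [0.032 0.036 0.039 0.051] xabs [0.    0.01  0.017] y [-0.008  0.01 ]
```

drive_tool(xyz=[[0,0,0],[0,0,0],[0,0,0],[0,0,0],[0,0,0]], rot=[[0,0,0],[0,0,0],[0,0,0],[0,0,0],[0,0,0]], gripper=[-0.65,-0.65,-0.65,-0.65,-0.65])

```text
time_s: 7.35
ee_pos: [0.5726, -0.0363, 0.1613]
orientation: [1.0, -0.02, -0.007, -0.001]
force: [-0.7, 0.4, -1.3]
grip_width: 0.0455
```

```bash
python3 tips.py
```

```text
ee [ 0.5726 -0.0363  0.1613] w 0.0455
wrist 2913
  side 1 zmin.. [0.028 0.031 0.033 0.042] xabs [0.023 0.026 0.039] y [-0.01   0.009]
  side -1 zmin.. [0.029 0.031 0.033 0.046] xabs [0.022 0.023 0.025] y [-0.009  0.01 ]
side 294
  side 1 zmin.. [0.03  0.033 0.036 0.045] xabs [0.026 0.032 0.045] y [-0.009  0.01 ]
  side -1 zmin.. [0.033 0.035 0.038 0.048] xabs [0.023 0.034 0.042] y [-0.009  0.01 ]
```

The finger tips sit a constant 29–30 mm above the reported TCP at every opening, and x and y agree. From here I use true tip z = ee_z + 0.029 and lower accordingly.

drive_tool(xyz=[[0.4,0,0],[0.4,0,0],[0.4,0,-4],[0.4,0,-8],[0.4,0,-9.8]], rot=[[0,0,0],[0,0,0],[0,0,0],[0,0,0],[0,0,0]], gripper=[-0.65,-0.65,-0.65,-0.65,-0.65])

```text
time_s: 8.07
ee_pos: [0.5753, -0.036, 0.0609]
orientation: [1.0, -0.02, -0.008, -0.001]
force: [0.8, 0.0, 0.5]
grip_width: 0.0756
```

drive_tool(xyz=[[0,0,0],[0,0,0],[0,0,0],[0,0,0],[0,0,0]], rot=[[0,0,0],[0,0,0],[0,0,0],[0,0,0],[0,0,0]], gripper=[0.2,0.4,0.4,0.5,0.55])

```text
time_s: 8.7
ee_pos: [0.579, -0.0366, 0.0636]
orientation: [1.0, -0.02, -0.004, -0.0]
force: [3.1, -0.8, 3.4]
grip_width: 0.0301
```

drive_tool(xyz=[[-0.2,0,0],[-0.2,0,0],[-0.2,0,0],[-0.2,0,0],[-0.2,0,0]], rot=[[0,0,0],[0,0,0],[0,0,0],[0,0,0],[0,0,0]], gripper=[0.6,0.6,0.6,0.6,0.6])

```text
time_s: 9.32
ee_pos: [0.5768, -0.0366, 0.0634]
orientation: [1.0, -0.02, -0.004, -0.0]
force: [0.6, 0.1, 0.3]
grip_width: 0.0183
```

drive_tool(xyz=[[0,0,0],[0,0,0],[0,0,0],[0,0,8],[0,0,14]], rot=[[0,0,0],[0,0,0],[0,0,0],[0,0,0],[0,0,0]], gripper=[0.4,0.2,0.2,0.2,0.2])

```text
time_s: 9.95
ee_pos: [0.5763, -0.0365, 0.1894]
orientation: [1.0, -0.02, -0.005, -0.0]
force: [1.0, 0.7, 0.9]
grip_width: 0.0366
```

```bash
python3 - <<'E'
from h import *
np.set_printoptions(precision=4,suppress=True)
s=read_state(); print(s["ee_pos"],s["grip_width"])
img,d,K,R,t=cam("wrist"); P=cloud(d,K,R,t)
m=(P[...,2]>.095)&(P[...,2]<.118)&(abs(P[...,0]-.58)<.045)&(abs(P[...,1]+.037)<.03)
print(m.sum(),np.median(P[m],0) if m.any() else 0,P[m][:,2].max())
E
```

```text
[ 0.5763 -0.0365  0.1894] 0.03664429672977147
251 [ 0.5778 -0.0354  0.1095] 0.11200899151784965
```

The toggle is upright: its tip is at (0.578,-0.035), top z=0.112. Next is the ring: the line is at 106° and the mark at 20.5°, so it needs about 1.49 rad clockwise. I'll do it now, while there's no bowl in the way.

drive_tool(xyz=[[4,-0.2,0],[9.6,-0.4,0],[9.6,-0.4,-3],[9.6,-0.4,-6],[9.6,-0.4,-8]], rot=[[0,0,0.15],[0,0,0.32],[0,0,0.48],[0,0,0.65],[0,0,0.8]], gripper=[-1,-1,-1,-1,-1], newtons=20)

```text
time_s: 10.62
ee_pos: [0.6757, -0.041, 0.117]
orientation: [0.928, 0.373, 0.002, -0.001]
force: [-0.4, 0.7, 0.4]
grip_width: 0.082
```

drive_tool(xyz=[[0,0,0],[0,0,0],[0,0,-3],[0,0,-6],[0,0,-7.2]], rot=[[0,0,0],[0,0,0],[0,0,0],[0,0,0],[0,0,0]], gripper=[-1,-1,-1,-1,-1])

```text
time_s: 11.25
ee_pos: [0.6755, -0.041, 0.0445]
orientation: [0.928, 0.373, 0.001, -0.001]
force: [-0.2, -0.4, 0.4]
grip_width: 0.0916
```

drive_tool(xyz=[[-0.35,0.1,-0.8],[-0.35,0.1,-0.8],[-0.35,0.1,-0.8],[-0.35,0.1,-0.8],[-0.35,0.1,-0.8]], rot=[[0,0,0],[0,0,0],[0,0,0],[0,0,0],[0,0,0]], gripper=[-1,0.2,0.7,0.7,0.7])

```text
time_s: 11.88
ee_pos: [0.6723, -0.04, 0.0369]
orientation: [0.928, 0.373, 0.002, -0.001]
force: [0.5, 0.1, 0.2]
grip_width: 0.0566
```

drive_tool(xyz=[[0,0,0],[0,0,0],[0,0,0]], rot=[[0,0,0],[0,0,0],[0,0,0]], gripper=[0.7,0.7,0.7])

```text
time_s: 12.25
ee_pos: [0.6724, -0.0399, 0.037]
orientation: [0.928, 0.373, 0.002, -0.001]
force: [1.1, 0.7, 0.2]
grip_width: 0.0552
```

drive_tool(xyz=[[0,0,0],[0,0,0],[0,0,0],[0,0,0],[0,0,0]], rot=[[0,0,-0.15],[0,0,-0.3],[0,0,-0.45],[0,0,-0.6],[0,0,-0.75]], gripper=[0.7,0.7,0.7,0.7,0.7])

```text
time_s: 12.88
ee_pos: [0.672, -0.0402, 0.037]
orientation: [1.0, 0.004, 0.002, 0.0]
force: [-1.5, -1.2, 0.6]
grip_width: 0.0554
```

drive_tool(xyz=[[0,0,0],[0,0,0],[0,0,0],[0,0,0],[0,0,0]], rot=[[0,0,-0.15],[0,0,-0.3],[0,0,-0.45],[0,0,-0.6],[0,0,-0.74]], gripper=[0.7,0.7,0.7,0.7,0.7])

```text
time_s: 13.5
ee_pos: [0.6712, -0.0402, 0.0369]
orientation: [0.933, -0.36, 0.001, 0.001]
force: [-1.5, 1.2, -0.0]
grip_width: 0.0557
```

drive_tool(xyz=[[0,0,0],[0,0,0]], rot=[[0,0,0],[0,0,0]], gripper=[0.7,0.7])

```text
time_s: 13.75
ee_pos: [0.6712, -0.0402, 0.037]
orientation: [0.934, -0.359, 0.001, 0.001]
force: [0.3, 0.7, 1.2]
grip_width: 0.0551
```

drive_tool(xyz=[[0,0,0],[0,0,0],[0,0,0],[0,0,5],[0,0,10]], rot=[[0,0,0],[0,0,0],[0,0,0],[0,0,0],[0,0,0]], gripper=[-0.2,-0.5,-0.7,-0.7,-0.7])

```text
time_s: 14.38
ee_pos: [0.6708, -0.0403, 0.1375]
orientation: [0.934, -0.358, -0.0, 0.001]
force: [1.6, 0.1, -0.3]
grip_width: 0.078
```

drive_tool(xyz=[[-2,0,4],[-4,0,6],[-4,0,6],[-4,0,6]], rot=[[0,0,0.17],[0,0,0.35],[0,0,0.52],[0,0,0.7]], gripper=[-0.7,-0.7,-0.7,-0.7])

```text
time_s: 14.88
ee_pos: [0.6307, -0.0404, 0.1983]
orientation: [1.0, -0.014, 0.001, 0.001]
force: [-0.3, 0.4, -0.4]
grip_width: 0.0779
```

```bash
cat > ring.py <<'E'
from h import *
def look(fn,n="wrist"):
    np.set_printoptions(precision=4,suppress=True)
    img,d,K,R,t=cam(n); P=cloud(d,K,R,t)
    h=cv2.cvtColor(img,cv2.COLOR_BGR2HSV); v,u=np.mgrid[:400,:640]; px=np.c_[u.ravel(),v.ravel()]
    def at(z): return ray(px,z,K,R,t)[:,:2].reshape(400,640,2)
    m=(P[...,2]>.073)&(P[...,2]<.09)&(P[...,0]>.63)&(P[...,0]<.72)&(P[...,1]<.005)&(P[...,1]>-.09)
    c=np.array(cv2.minEnclosingCircle((P[m][:,:2]*1000).astype(np.float32))[0])/1000
    def ang(mask,q): 
        w=q[mask].mean(0)-c; return np.degrees(np.arctan2(w[1],w[0])),np.linalg.norm(w),mask.sum()
    q=at(.056); o=(h[...,0]>7)&(h[...,0]<22)&(h[...,1]>150)&(h[...,2]>120)&(np.linalg.norm(q-c,axis=2)<.045)
    q2=at(.081); r=np.linalg.norm(q2-c,axis=2)
    w=(h[...,2]>215)&(h[...,1]<40)&(r>.016)&(r<.0275)&(abs(P[...,2]-.081)<.006)
    q3=at(.099); r3=np.linalg.norm(q3-c,axis=2); k=(h[...,2]>150)&(r3<.0125)&(abs(P[...,2]-.098)<.006)
    print(n,"c",c,"orange",ang(o,q),"line",ang(w,q2),"knob",ang(k,q3))
    uc=(K@(R@np.r_[c,.08]+t)); uc=(uc[:2]/uc[2]).astype(int); print(uc)
    cv2.imwrite(fn,cv2.resize(img[max(0,uc[1]-50):uc[1]+50,uc[0]-100:uc[0]+60],None,fx=4,fy=4,interpolation=cv2.INTER_CUBIC))
if __name__=="__main__":
    import sys; look(sys.argv[1])
E
python3 ring.py pics/r1.png; python3 -c "
import ring,numpy as np
from h import *
f=np.load('w1.npz'); ring.cam=lambda n:[f[k] for k in('img','d','K','R','t')]
ring.look('pics/x.png')"
```

```text
wrist c [ 0.6721 -0.0402] orange (np.float64(20.542051818174958), np.float64(0.037353720029130594), np.int64(55)) line (np.float64(nan), np.float64(nan), np.int64(0)) knob (np.float64(-32.15015207680595), np.float64(0.00532199049747157), np.int64(22))
[372 190]
wrist c [ 0.6721 -0.0399] orange (np.float64(19.95155555120156), np.float64(0.03790071246027317), np.int64(37)) line (np.float64(107.2146112173187), np.float64(0.01999828296042138), np.int64(34)) knob (np.float64(-36.139906632377944), np.float64(0.005330028185467206), np.int64(27))
[416 180]ring.py:10: RuntimeWarning: Mean of empty slice.
  w=q[mask].mean(0)-c; return np.degrees(np.arctan2(w[1],w[0])),np.linalg.norm(w),mask.sum()
  ret = um.true_divide(
```

View pics/r1.png

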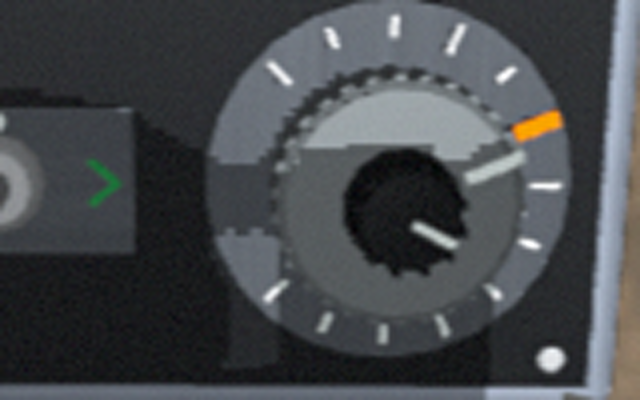

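The white line at crop (465–522,180–155) now points at the orange mark, and the knob line is unchanged (-32° against -36°, which is within noise). The green arrow is visible and the lever is upright. Next is the bowl.

drive_tool(xyz=[[-1.7,5.8,2],[-3.4,11.6,2],[-5.1,17.4,2],[-6.8,23.2,2],[-8.5,29,2]], rot=[[0,0,0.14],[0,0,0.28],[0,0,0.42],[0,0,0.56],[0,0,0.7]], gripper=[-0.5,-0.5,-0.5,-0.5,-0.5])

```text
time_s: 15.55
ee_pos: [0.5449, 0.2513, 0.2181]
orientation: [0.942, 0.334, 0.001, 0.001]
force: [0.4, 0.9, -0.3]
grip_width: 0.0686
```

drive_tool(xyz=[[-1.5,5,0],[-3,10,0],[-4.5,15,0],[-5.9,20,0],[-5.9,20,0]], rot=[[0,0,0.13],[0,0,0.26],[0,0,0.39],[0,0,0.39],[0,0,0.39]], gripper=[-0.5,-0.5,-0.5,-0.5,-0.5])

```text
time_s: 16.18
ee_pos: [0.484, 0.4545, 0.2173]
orientation: [0.859, 0.512, 0.001, 0.001]
force: [-0.3, -0.7, 0.6]
grip_width: 0.069
```

```bash
python3 - <<'E'
from h import *
np.set_printoptions(precision=4,suppress=True)
s=read_state(); e=s["ee_pos"]; q=s["orientation"]; print(e,"yaw",2*np.arctan2(q[1],q[0]))
for n in("wrist","top"):
    img,d,K,R,t=cam(n); P=cloud(d,K,R,t); np.savez(f"{n}b.npz",img=img,d=d,K=K,R=R,t=t)
    m=((P[...,2]>.07)&(P[...,2]<.095)&(np.hypot(P[...,0]-.487,P[...,1]-.452)<.04)).astype(np.uint8)
    h=cv2.cvtColor(img,cv2.COLOR_BGR2HSV); m&=(h[...,2]<90)
    qq=P[m>0][:,:2]
    if len(qq)>8:
        r=cv2.minAreaRect((qq*1000).astype(np.float32)); w=np.linalg.eigh(np.cov(qq.T))[1][:,1]; print(n,"bar",len(qq),r,"yaw",np.arctan2(w[1],w[0]),qq.mean(0))
    if n=="wrist": cv2.imwrite("pics/wb.png",img)
f=np.load("topb.npz"); cv2.imwrite("pics/topb.png",cv2.resize(f["img"][125:220,200:445],None,fx=3.2,fy=3.2,interpolation=cv2.INTER_CUBIC))
E
```

```text
[0.484  0.4545 0.2173] yaw 1.0741176421020282
wrist bar 639 ((487.4908752441406, 454.8243713378906), (13.032248497009277, 44.45798873901367), 61.48026657104492) yaw 2.636154061687396 [0.4856 0.4558]
```

View pics/wb.png

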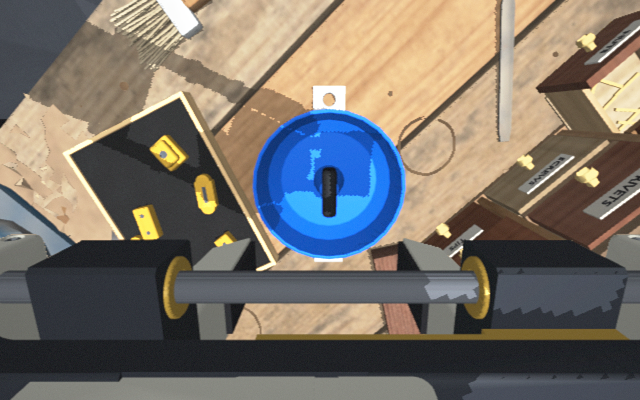

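The wrist view shows the bar upright at (330,192), in line with the jaw normal. It measures (0.4875,0.4548), and the jaw yaw of 1.074 matches. I'll descend and grip it.

drive_tool(xyz=[[0.35,0,-5],[0.35,0,-10],[0.35,0,-14],[0.35,0,-17.5],[0.35,0,-17.8]], rot=[[0,0,0],[0,0,0],[0,0,0],[0,0,0],[0,0,0]], gripper=[-0.5,-0.5,-0.5,-0.5,-0.5], newtons=50)

```text
time_s: 16.9
ee_pos: [0.4886, 0.4485, 0.0371]
orientation: [0.861, 0.509, -0.002, 0.002]
force: [-0.0, -0.4, 0.8]
grip_width: 0.0688
```

drive_tool(xyz=[[0,0,0],[0,0,0],[0,0,0],[0,0,0],[0,0,0]], rot=[[0,0,0],[0,0,0],[0,0,0],[0,0,0],[0,0,0]], gripper=[0.9,0.9,0.9,0.9,0.9])

```text
time_s: 17.52
ee_pos: [0.4887, 0.4488, 0.0374]
orientation: [0.861, 0.509, -0.002, 0.002]
force: [-0.3, 1.7, 0.8]
grip_width: 0.0234
```

drive_tool(xyz=[[0,0,0],[0,0,0],[0,0,1],[0,0,2],[0,0,2]], rot=[[0,0,0],[0,0,0],[0,0,0],[0,0,0],[0,0,0]], gripper=[0.9,0.9,0.9,0.9,0.9])

```text
time_s: 18.15
ee_pos: [0.4892, 0.4491, 0.0586]
orientation: [0.861, 0.509, -0.001, 0.002]
force: [-0.0, 0.6, -4.9]
grip_width: 0.0137
```

The bar is held at 13.7 mm and the bowl is lifted (about 4.9 N). I'll raise it and carry it short of the seat, turning it in line.

drive_tool(xyz=[[0,0,4],[0,0,8],[2,-3,10],[4,-7,10.5],[6,-11,10.5]], rot=[[0,0,0],[0,0,0],[0,0,0.1],[0,0,0.2],[0,0,0.3]], gripper=[0.9,0.9,0.9,0.9,0.9])

```text
time_s: 18.77
ee_pos: [0.5497, 0.3381, 0.1642]
orientation: [0.774, 0.634, 0.0, 0.002]
force: [-0.3, 0.2, -5.5]
grip_width: 0.0136
```

drive_tool(xyz=[[2,-4,0],[4,-8,0],[5,-8,0],[5,-8,0]], rot=[[0,0,0.1],[0,0,0.17],[0,0,0.17],[0,0,0.17]], gripper=[0.9,0.9,0.9,0.9])

```text
time_s: 19.27
ee_pos: [0.5999, 0.2581, 0.1638]
orientation: [0.718, 0.696, 0.0, 0.001]
force: [-0.3, 0.4, -4.9]
grip_width: 0.0137
```

```bash
python3 - <<'E'
from h import *
np.set_printoptions(precision=4,suppress=True)
s=read_state(); e=s["ee_pos"]; q=s["orientation"]; print(e,q,"yaw",2*np.arctan2(q[1],q[0]),s["grip_width"],s["force"])
img,d,K,R,t=cam("wrist"); np.savez("wc.npz",img=img,d=d,K=K,R=R,t=t); cv2.imwrite("pics/wc.png",img)
f=np.load("w1.npz")
for nm,(img,d,K,R,t) in dict(now=(img,d,K,R,t),w1=[f[k] for k in("img","d","K","R","t")]).items():
    P=cloud(d,K,R,t)
    for x in(.545,.72):
        m=(P[...,2]>.068)&(P[...,2]<.09)&(np.hypot(P[...,0]-x,P[...,1]-.117)<.02); qq=P[m]; 
        if m.any(): print(nm,x,m.sum(),qq.mean(0),(qq[:,:2].min(0)+qq[:,:2].max(0))/2,qq[:,2].max())
E
```

```text
[0.5999 0.2581 0.1638] [0.7176 0.6965 0.0002 0.0015] yaw 1.540988272877974 0.01372136006510004 [-0.3284  0.351  -4.892 ]
now 0.545 141 [0.5464 0.1212 0.0748] [0.5465 0.1209] 0.08122314206092669
w1 0.545 86 [0.5472 0.1175 0.075 ] [0.5469 0.1181] 0.08115979117730808
w1 0.72 92 [0.7211 0.1122 0.0748] [0.7222 0.1129] 0.08240778785162578
```

View pics/wc.png

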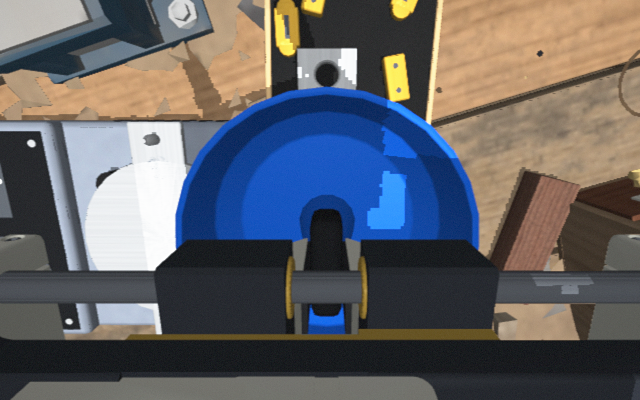

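The wrist view shows the bowl in hand with its near foot hole at (327,75), and the front peg at (151,139). Using one camera for both cancels most of the calibration error.

```bash
cat > hole.py <<'E'
from h import *
np.set_printoptions(precision=4,suppress=True)
def hole(fn=None):
    s=read_state(); e=s["ee_pos"]; q=s["orientation"]; yaw=2*np.arctan2(q[1],q[0]); zf=e[2]-.0374+.008
    img,d,K,R,t=(np.load(fn)[k] for k in("img","d","K","R","t")) if fn else cam("wrist")
    P=cloud(d,K,R,t); m=(abs(P[...,2]-zf)<.005); v,u=np.mgrid[:400,:640]
    m&=(v<130)&(u>230)&(u<420)
    n,l,st,c=cv2.connectedComponentsWithStats(m.astype(np.uint8)); i=1+st[1:,4].argmax(); m=(l==i)
    print("foot z",np.median(P[m][:,2]),"expected",zf,st[i])
    q2=P[m][:,:2]
    # hole: enclosed non-foot blob
    x,y,w,h=st[i,:4]; inv=(~m[y:y+h,x:x+w]).astype(np.uint8)
    n2,l2,s2,c2=cv2.connectedComponentsWithStats(inv)
    for j in range(1,n2):
        if s2[j,0]>0 and s2[j,1]>0 and s2[j,0]+s2[j,2]<w and s2[j,1]+s2[j,3]<h and s2[j,4]>20:
            px=(x+s2[j,0]+(s2[j,2]-1)/2,y+s2[j,1]+(s2[j,3]-1)/2); H=ray(px,np.median(P[m][:,2]),K,R,t)[0]; print("hole",px,s2[j,2:],H,"rel ee",H-e)
    # side edges of foot -> yaw
    a=[];
    for vv in range(y+4,y+h-6,2):
        r=np.nonzero(m[vv])[0]; r=r[(r>=x)&(r<x+w)]
        if len(r): a.append((P[vv,r[0],:2]+P[vv,r[-1],:2])/2)
    a=np.array(a); w_=np.linalg.eigh(np.cov(a.T))[1][:,1]; print("foot axis yaw",np.arctan2(w_[1],w_[0]),"tool yaw-pi/2",yaw-np.pi/2,"midline mean",a.mean(0))
if __name__=="__main__":
    import sys; hole(*sys.argv[1:])
E
python3 hole.py wc.npz
```

```text
foot z 0.13354571612427696 expected 0.13434306256676826 [ 298   48   59   42 1872]
foot axis yaw 3.1113060005422266 tool yaw-pi/2 -0.02858020100220382 midline mean [0.5048 0.2606]
```

```bash
python3 - <<'E'
from h import *
np.set_printoptions(precision=4,suppress=True)
img,d,K,R,t=(np.load("wc.npz")[k] for k in("img","d","K","R","t")); P=cloud(d,K,R,t)
g=cv2.cvtColor(img,cv2.COLOR_BGR2GRAY); m=np.zeros_like(g); m[55:92,305:350]=(g[55:92,305:350]<110)
n,l,s,c=cv2.connectedComponentsWithStats(m); i=1+s[1:,4].argmax(); print(s[i],c[i],ray(s[i,:2]+(s[i,2:4]-1)/2,.1335,K,R,t),ray(c[i],.1335,K,R,t))
e=np.array([.5999,.2581]); print("bowl centre by grip offset",e-.0044*np.array([np.cos(-.03),np.sin(-.03)]))
# rim centre: blue pixels at rim height
h=cv2.cvtColor(img,cv2.COLOR_BGR2HSV); b=(h[...,0]>100)&(h[...,0]<125)&(h[...,1]>100)&(abs(P[...,2]-.184)<.004)
q=P[b][:,:2]; A=np.c_[2*q,np.ones(len(q))]; x=np.linalg.lstsq(A,(q**2).sum(1),rcond=None)[0]; print("rim",b.sum(),x[:2],np.sqrt(x[2]+x[0]**2+x[1]**2))
E
```

```text
[305  61  45  31 662] [326.5181  77.9275] [[0.5096 0.2605 0.1335]] [[0.5107 0.2601 0.1335]]
bowl centre by grip offset [0.5955 0.2582]
rim 5025 [0.5938 0.2579] 0.07285677281114085
```

drive_tool(xyz=[[1.3,-4.7,0],[2.6,-9.4,0],[3.8,-13.9,0],[3.8,-13.9,-1],[3.8,-13.9,-2]], rot=[[0,0,0],[0,0,0],[0,0,0],[0,0,0],[0,0,0]], gripper=[0.9,0.9,0.9,0.9,0.9])

```text
time_s: 19.95
ee_pos: [0.6365, 0.1211, 0.1431]
orientation: [0.717, 0.697, -0.0, 0.001]
force: [-0.5, 0.4, -5.6]
grip_width: 0.0135
```

drive_tool(xyz=[[0,0,-1],[0,0,-1]], rot=[[0,0,0],[0,0,0]], gripper=[0.9,0.9])

```text
time_s: 20.2
ee_pos: [0.6353, 0.1226, 0.1316]
orientation: [0.716, 0.698, -0.001, -0.0]
force: [-0.4, 0.7, -5.6]
grip_width: 0.0135
```

```bash
python3 - <<'E'
from h import *
np.set_printoptions(precision=4,suppress=True)
s=read_state(); print(s["ee_pos"],s["orientation"],s["force"],s["grip_width"])
img,d,K,R,t=cam("wrist"); np.savez("wd.npz",img=img,d=d,K=K,R=R,t=t)
a=cv2.resize(img[40:130,270:390],(480,360),interpolation=cv2.INTER_CUBIC)
b=cam("side")[0][130:230,255:345]; cv2.imwrite("pics/wd.png",np.hstack([a,cv2.resize(b,(320,360),interpolation=cv2.INTER_CUBIC)]))
E
```

```text
[0.6353 0.1226 0.1316] [ 0.7162  0.6979 -0.0011 -0.0002] [-0.4278  0.7362 -5.5527] 0.013525025054246553
```

View pics/wd.png

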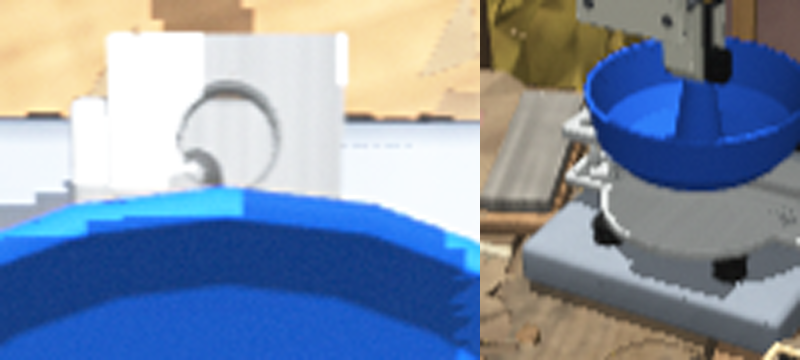

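The front peg shows through the lower left of the hole at crop (200,165). That matches the numbers, so I need +3 mm x and -4 mm y.

drive_tool(xyz=[[0.3,-0.4,0],[0.3,-0.4,-0.6],[0.3,-0.4,-0.6]], rot=[[0,0,-0.01],[0,0,-0.01],[0,0,-0.01]], gripper=[0.9,0.9,0.9])

```text
time_s: 20.68
ee_pos: [0.639, 0.1179, 0.1264]
orientation: [0.72, 0.694, -0.001, 0.0]
force: [0.4, 0.2, -4.8]
grip_width: 0.0138
```

drive_tool(xyz=[[-0.05,0.05,-0.5],[-0.05,0.05,-1],[-0.05,0.05,-1.5],[-0.05,0.05,-1.5]], rot=[[0,0,0.005],[0,0,0.005],[0,0,0.005],[0,0,0.005]], gripper=[0.9,0.9,0.9,0.9])

```text
time_s: 21.18
ee_pos: [0.6381, 0.1184, 0.1107]
orientation: [0.718, 0.696, -0.001, -0.0]
force: [0.1, 0.7, -4.1]
grip_width: 0.0137
```

drive_tool(xyz=[[0,0,-0.4],[0,0,-0.8],[0,0,-1.1],[0,0,-1.1]], rot=[[0,0,0],[0,0,0],[0,0,0],[0,0,0]], gripper=[0.9,0.9,0.9,0.9])

```text
time_s: 21.68
ee_pos: [0.638, 0.1184, 0.1004]
orientation: [0.718, 0.696, -0.001, -0.0]
force: [-3.3, -0.1, 1.0]
grip_width: 0.0137
```

The bowl is seated: z is exactly as expected and the weight has come off the wrist. I'll release and check.

drive_tool(xyz=[[0,0,0],[0,0,0],[0,0,0],[0,0,6],[-4,3,12]], rot=[[0,0,0],[0,0,0],[0,0,0],[0,0,0],[0,0,0]], gripper=[0.3,0,-0.2,-0.3,-0.3])

```text
time_s: 22.3
ee_pos: [0.6074, 0.1412, 0.2097]
orientation: [0.719, 0.695, -0.0, 0.001]
force: [0.2, 0.5, 0.7]
grip_width: 0.0576
```

drive_tool(xyz=[[-6,6,0],[-9,11,0],[-12,14,0],[-12,14,0]], rot=[[0,0,0],[0,0,0],[0,0,0],[0,0,0]], gripper=[-0.3,-0.3,-0.3,-0.3])

```text
time_s: 22.8
ee_pos: [0.4849, 0.2841, 0.2103]
orientation: [0.717, 0.697, -0.0, 0.0]
force: [-0.0, 0.1, 0.8]
grip_width: 0.0597
```

```bash
cat > brass.py <<'E'
from h import *
np.set_printoptions(precision=4,suppress=True)
def brass(img,d,K,R,t,n):
    P=cloud(d,K,R,t); h=cv2.cvtColor(img,cv2.COLOR_BGR2HSV)
    m=((h[...,0]>14)&(h[...,0]<36)&(h[...,1]>90)&(h[...,2]>70)&(P[...,2]>.016)&(P[...,2]<.06)&(P[...,0]>.34)&(P[...,0]<.54)&(P[...,1]>.21)&(P[...,1]<.37)).astype(np.uint8)
    m=cv2.morphologyEx(m,cv2.MORPH_CLOSE,np.ones((3,3)))
    k,l,st,c=cv2.connectedComponentsWithStats(m)
    for i in range(1,k):
        if st[i,4]<40: continue
        z=np.percentile(P[l==i][:,2],80); ys,xs=np.nonzero(l==i); zz=P[l==i][:,2]; q=ray(np.c_[xs,ys],z,K,R,t)[zz>z-.005,:2]
        r=cv2.minAreaRect((q*1000).astype(np.float32)); a,b=r[1]; ang=np.radians(r[2])+(0 if a>b else np.pi/2); ang=(ang+np.pi/2)%np.pi-np.pi/2
        print(n,c[i].astype(int),st[i,4],"z %.3f c (%.1f,%.1f) size %.0fx%.0f yaw %.2f"%(z,*r[0],max(a,b),min(a,b),ang),"edge" if st[i,1]+st[i,3]>396 or st[i,0]<2 or st[i,1]<2 else "")
if __name__=="__main__":
    s=read_state(); q=s["orientation"]; print(s["ee_pos"],"yaw",2*np.arctan2(q[1],q[0]),s["time_s"])
    for n in("wrist","top"): a=cam(n); np.savez(f"{n}c.npz",**dict(zip(("img","d","K","R","t"),a))); cv2.imwrite(f"pics/{n}c.png",a[0]); brass(*a,n)
E
python3 brass.py; python3 - <<'E'
from h import *
np.set_printoptions(precision=4,suppress=True)
for n in("wrist","top"):
    f=np.load(f"{n}c.npz"); img,d,K,R,t=[f[k] for k in("img","d","K","R","t")]; P=cloud(d,K,R,t)
    m=(P[...,2]>.13)&(P[...,2]<.17)&(np.hypot(P[...,0]-.634,P[...,1]-.118)<.035); q=P[m]
    if len(q)>5: print(n,"bar",len(q),cv2.minAreaRect((q[:,:2]*1000).astype(np.float32)),np.percentile(q[:,2],[50,90]))
    h=cv2.cvtColor(img,cv2.COLOR_BGR2HSV); b=(h[...,0]>100)&(h[...,0]<125)&(h[...,1]>100)&(P[...,2]>.112)&(P[...,2]<.13)&(np.hypot(P[...,0]-.634,P[...,1]-.118)<.09)
    q=P[b]
    if len(q)>20: x=np.linalg.lstsq(np.c_[2*q[:,:2],np.ones(len(q))],(q[:,:2]**2).sum(1),rcond=None)[0]; pl=np.linalg.lstsq(np.c_[q[:,:2]-x[:2],np.ones(len(q))],q[:,2],rcond=None)[0]; print(n,"rim",len(q),x[:2],"tilt/plane",pl)
E
```

```text
[0.4849 0.2841 0.2103] yaw 1.5414612329746253 22.8
wrist [359  73] 873 z 0.042 c (378.9,319.5) size 26x18 yaw 0.20 
wrist [393 128] 146 z 0.023 c (435.4,354.8) size 134x1 yaw -0.06 
wrist [278 143] 1901 z 0.035 c (444.2,241.3) size 76x33 yaw -0.69 
wrist [369 131] 783 z 0.032 c (434.6,328.9) size 44x20 yaw -0.38 
wrist [360 196] 666 z 0.036 c (502.0,320.0) size 38x18 yaw 0.16 
top [313 239] 217 z 0.036 c (440.9,244.0) size 70x30 yaw -0.74 
top [284 240] 63 z 0.033 c (438.9,323.7) size 29x17 yaw 0.40 
top bar 108 ((632.5367431640625, 120.42977905273438), (13.389616012573242, 45.33742904663086), 88.59127044677734) [0.149  0.1522]
top rim 355 [0.6337 0.1201] tilt/plane [-0.0132  0.0094  0.1193]
```

The bar top is at 0.151 and its centre is 0.5 mm from the peg midpoint in the same camera, so the bowl is seated. One fitting seems to have shifted, because two blobs have merged. I'll look.

View pics/wristc.png

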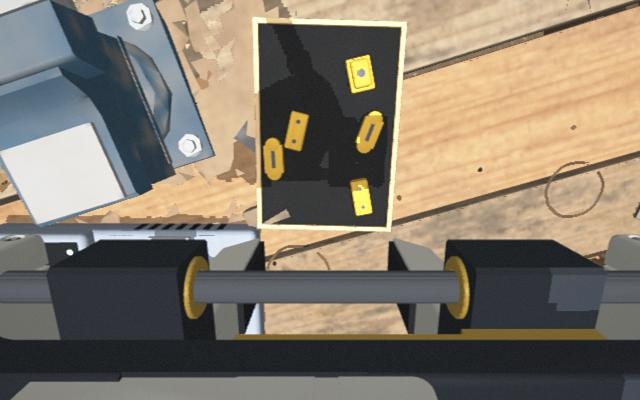

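The view shows the butt cap at (360,73), guard at (370,131), bolsters at (361,197) and (297,131), and the second guard at (274,158), which has been knocked toward the board's right lip. I'll separate those two numerically.

```bash
sed -i 's/^    m=cv2.morph.*$/    m=cv2.erode(m,np.ones((2,2)))/' brass.py; python3 - <<'E'
from brass import *
from h import *
f=np.load("wristc.npz"); a=[f[k] for k in("img","d","K","R","t")]; brass(*a,"wrist")
img,d,K,R,t=a; P=cloud(d,K,R,t); print("lip right",P[100,258],P[140,260],P[180,260],"board",P[100,330])
E
```

```text
wrist [360  74] 782 z 0.042 c (378.9,319.5) size 26x18 yaw 0.20 
wrist [258 132] 257 z 0.025 c (440.4,213.2) size 93x4 yaw -0.05 
wrist [369 132] 669 z 0.032 c (435.0,328.7) size 43x20 yaw -0.38 
wrist [296 130] 608 z 0.036 c (431.7,254.4) size 37x18 yaw -0.27 
wrist [273 158] 639 z 0.032 c (459.4,229.0) size 43x20 yaw -0.00 
wrist [361 196] 563 z 0.036 c (502.1,320.0) size 38x18 yaw 0.16 
lip right [0.3998 0.2158 0.0246] [0.4402 0.2144 0.0226] [0.4826 0.2116 0.025 ] board [0.4018 0.2894 0.0214]
```

drive_tool(xyz=[[-1,-2,-2],[-2,-4,-4],[-2.6,-5.5,-6],[-2.6,-5.5,-8],[-2.6,-5.5,-10]], rot=[[0,0,-0.17],[0,0,-0.34],[0,0,-0.51],[0,0,-0.68],[0,0,-0.85]], gripper=[-0.3,-0.3,-0.3,-0.3,-0.3], newtons=40)

```text
time_s: 23.52
ee_pos: [0.4629, 0.2247, 0.1094]
orientation: [0.943, 0.333, -0.0, 0.001]
force: [0.0, 0.6, 0.1]
grip_width: 0.0595
```

drive_tool(xyz=[[0,0,0],[0,0,0],[0,0,0],[0,0,0],[0,0,0]], rot=[[0,0,-0.17],[0,0,-0.34],[0,0,-0.51],[0,0,-0.68],[0,0,-0.68]], gripper=[-0.3,-0.3,-0.3,-0.3,-0.3])

```text
time_s: 24.15
ee_pos: [0.464, 0.2235, 0.1092]
orientation: [1.0, -0.001, -0.0, 0.001]
force: [0.4, 0.4, -0.0]
grip_width: 0.0593
```

drive_tool(xyz=[[-0.45,0.55,-3],[-0.45,0.55,-6],[-0.45,0.55,-9],[-0.45,0.55,-9.5],[-0.45,0.55,-9.5]], rot=[[0,0,0],[0,0,0],[0,0,0],[0,0,0],[0,0,0]], gripper=[-0.3,-0.3,-0.3,-0.3,-0.3])

```text
time_s: 24.78
ee_pos: [0.4602, 0.2287, 0.0146]
orientation: [1.0, -0.0, -0.0, 0.001]
force: [-0.4, 0.4, 0.5]
grip_width: 0.0597
```

drive_tool(xyz=[[0,0,-1],[0,0,-1.65],[0,0,-1.65],[0,0,-1.65],[0,0,-1.65]], rot=[[0,0,0],[0,0,0],[0,0,0],[0,0,0],[0,0,0]], gripper=[-0.3,-0.3,0.5,0.5,0.5])

```text
time_s: 25.4
ee_pos: [0.4602, 0.2287, -0.0018]
orientation: [1.0, -0.0, -0.0, 0.001]
force: [-0.6, -0.4, -0.8]
grip_width: 0.042
```

drive_tool(xyz=[[0,0,0],[0,0,0],[0,0,4],[0,0,8],[0,0,12]], rot=[[0,0,0],[0,0,0],[0,0,0],[0,0,0],[0,0,0]], gripper=[0.5,0.5,0.5,0.5,0.5])

```text
time_s: 26.02
ee_pos: [0.46, 0.2287, 0.1194]
orientation: [1.0, -0.0, -0.0, 0.001]
force: [1.0, 0.3, -1.7]
grip_width: 0.0416
```

drive_tool(xyz=[[5,-2,1],[10,-4,1],[15,-6,1],[17.4,-7,1],[17.4,-7,1]], rot=[[0,0,0],[0,0,0],[0,0,0],[0,0,0],[0,0,0]], gripper=[0.5,0.5,0.5,0.5,0.5])

```text
time_s: 26.65
ee_pos: [0.635, 0.1574, 0.1285]
orientation: [1.0, -0.001, -0.001, 0.001]
force: [-1.3, -0.3, -1.3]
grip_width: 0.042
```

Next I lower to z≈0.073, release, lift, and return for the bolster at (0.4317,0.2544) with yaw -0.27.

drive_tool(xyz=[[0,0.1,-3],[0,0.1,-5.5],[0,0.1,-5.5],[0,0.1,-5.5],[0,0.1,-5.5]], rot=[[0,0,0],[0,0,0],[0,0,0],[0,0,0],[0,0,0]], gripper=[0.5,0.5,-0.1,-0.15,-0.15])

```text
time_s: 27.28
ee_pos: [0.6357, 0.1588, 0.0752]
orientation: [1.0, -0.001, 0.001, 0.001]
force: [-0.3, -0.0, 0.0]
grip_width: 0.0526
```

drive_tool(xyz=[[0,0,4],[-3,1.5,6],[-9,4.5,6],[-14.5,7,6],[-20.3,9.7,4]], rot=[[0,0,0],[0,0,-0.07],[0,0,-0.15],[0,0,-0.27],[0,0,-0.27]], gripper=[-0.15,-0.15,-0.15,-0.2,-0.2])

```text
time_s: 27.9
ee_pos: [0.4383, 0.2542, 0.1194]
orientation: [0.991, -0.136, 0.003, -0.0]
force: [0.1, 0.2, -0.0]
grip_width: 0.0547
```

drive_tool(xyz=[[0,0,-2],[0,0,-2]], rot=[[0,0,0],[0,0,0]], gripper=[-0.2,-0.2])

```text
time_s: 28.15
ee_pos: [0.4377, 0.2545, 0.0997]
orientation: [0.991, -0.136, 0.003, -0.0]
force: [-0.1, 0.3, 0.7]
grip_width: 0.0552
```

```bash
cat > inb.py <<'E'
from h import *
def inbowl(n="top"):
    img,d,K,R,t=cam(n); P=cloud(d,K,R,t); h=cv2.cvtColor(img,cv2.COLOR_BGR2HSV)
    m=(h[...,0]>14)&(h[...,0]<36)&(h[...,1]>90)&(h[...,2]>60)&(P[...,2]>.06)&(P[...,2]<.14)&(np.hypot(P[...,0]-.633,P[...,1]-.119)<.09)
    k,l,st,c=cv2.connectedComponentsWithStats(m.astype(np.uint8))
    for i in range(1,k):
        if st[i,4]>8: p=P[l==i]; print(n,"in bowl",st[i,4],p.mean(0).round(3),"r",np.hypot(*(p.mean(0)[:2]-[.633,.119])).round(3),"zmax",p[:,2].max().round(3))
if __name__=="__main__": inbowl()
E
python3 brass.py; python3 inb.py
```

```text
[0.4377 0.2545 0.0997] yaw -0.2725531718026784 28.15
wrist [391  95] 1400 z 0.036 c (502.7,319.8) size 38x17 yaw 0.16 
wrist [294 109] 1353 z 0.032 c (435.3,328.7) size 44x20 yaw -0.39 
wrist [224 143] 1398 z 0.042 c (380.2,319.6) size 27x18 yaw 0.19 
wrist [318 209] 1212 z 0.036 c (432.3,255.0) size 37x18 yaw -0.27 
wrist [313 258] 397 z 0.025 c (419.7,213.7) size 77x4 yaw -0.06 
top in bowl 73 [0.63  0.161 0.084] r 0.042 zmax 0.091
```

drive_tool(xyz=[[-0.55,0,-4],[-0.55,0,-8],[-0.55,0,-10.1],[-0.55,0,-10.1],[-0.55,0,-10.1]], rot=[[0,0,0],[0,0,0],[0,0,0],[0,0,0],[0,0,0]], gripper=[-0.2,-0.2,-0.2,0.5,0.5])

```text
time_s: 28.92
ee_pos: [0.4354, 0.2544, 0.0005]
orientation: [0.991, -0.137, 0.005, -0.001]
force: [-0.4, 0.1, 0.4]
grip_width: 0.0395
```

drive_tool(xyz=[[0,0,0],[0,0,0],[0,0,5],[0,0,10],[0,0,13]], rot=[[0,0,0],[0,0,0],[0,0,0],[0,0,0],[0,0,0]], gripper=[0.5,0.5,0.5,0.5,0.5])

```text
time_s: 29.55
ee_pos: [0.4363, 0.2548, 0.1336]
orientation: [0.991, -0.137, 0.007, -0.002]
force: [0.2, 0.3, -0.9]
grip_width: 0.037
```

drive_tool(xyz=[[4,-3.5,2],[8,-7,2],[12,-10.5,2],[16,-14,2],[19.8,-17.6,2]], rot=[[0,0,0],[0,0,0.05],[0,0,0.1],[0,0,0.2],[0,0,0.24]], gripper=[0.5,0.5,0.5,0.5,0.5])

```text
time_s: 30.18
ee_pos: [0.6354, 0.0776, 0.154]
orientation: [1.0, -0.017, 0.007, -0.003]
force: [0.3, 1.0, -0.4]
grip_width: 0.0372
```

drive_tool(xyz=[[0,0,0],[0,0,-4],[0,0,-7],[0,0,-7]], rot=[[0,0,0],[0,0,0],[0,0,0],[0,0,0]], gripper=[0.5,0.5,0.5,0.5])

```text
time_s: 30.68
ee_pos: [0.633, 0.0784, 0.082]
orientation: [1.0, -0.016, 0.004, -0.003]
force: [-0.2, -0.4, -0.6]
grip_width: 0.0371
```

drive_tool(xyz=[[0,0,-0.3],[0,0,-0.3],[0,0,-0.3],[0,0,4],[-1,2,7.5]], rot=[[0,0,0],[0,0,0],[0,0,0],[0,0,0],[0,0,0]], gripper=[0,-0.1,-0.1,-0.1,-0.1])

```text
time_s: 31.3
ee_pos: [0.6237, 0.0974, 0.1588]
orientation: [1.0, -0.017, 0.005, -0.003]
force: [0.4, -0.0, 0.3]
grip_width: 0.0506
```

drive_tool(xyz=[[-3,5,1],[-6,10,1],[-9,16,0],[-12,21.5,-2],[-12,22.2,-5]], rot=[[0,0,0.08],[0,0,0.16],[0,0,0.19],[0,0,0.19],[0,0,0.19]], gripper=[-0.15,-0.15,-0.15,-0.15,-0.15])

```text
time_s: 31.92
ee_pos: [0.5027, 0.3231, 0.1103]
orientation: [0.997, 0.08, 0.006, -0.005]
force: [0.8, 0.6, -0.0]
grip_width: 0.0526
```

```bash
python3 brass.py; python3 inb.py
```

```text
[0.5027 0.3231 0.1103] yaw 0.15925572784916403 31.925
wrist [241 183] 1197 z 0.032 c (436.0,329.8) size 44x21 yaw -0.39 
wrist [167 183] 1331 z 0.042 c (380.5,320.5) size 27x18 yaw 0.16 
wrist [325 207] 1105 z 0.036 c (503.2,321.2) size 37x18 yaw 0.16 
wrist [271 318] 57 z 0.025 c (475.0,213.4) size 21x4 yaw 0.15 
top in bowl 77 [0.634 0.082 0.087] r 0.037 zmax 0.095
top in bowl 73 [0.63  0.161 0.085] r 0.042 zmax 0.094
```

drive_tool(xyz=[[0,-0.2,-4],[0,-0.2,-8],[0,-0.2,-11.1],[0,-0.2,-11.2],[0,-0.2,-11.2]], rot=[[0,0,0],[0,0,0],[0,0,0],[0,0,0],[0,0,0]], gripper=[-0.15,-0.15,-0.15,-0.15,0.5])

```text
time_s: 32.7
ee_pos: [0.5046, 0.3175, -0.0018]
orientation: [0.997, 0.078, 0.005, -0.004]
force: [0.3, 0.9, -0.7]
grip_width: 0.0466
```

drive_tool(xyz=[[0,0,0],[0,0,0],[0,0,5],[0,0,10],[0,0,14]], rot=[[0,0,0],[0,0,0],[0,0,0],[0,0,0],[0,0,0]], gripper=[0.5,0.5,0.5,0.5,0.5])

```text
time_s: 33.33
ee_pos: [0.5049, 0.3177, 0.141]
orientation: [0.997, 0.078, 0.006, -0.004]
force: [1.3, 0.4, -0.8]
grip_width: 0.0371
```

drive_tool(xyz=[[3,-4,2],[6,-8,2],[10,-12,2],[13,-16,2],[16.9,-20,2]], rot=[[0,0,0.17],[0,0,0.34],[0,0,0.51],[0,0,0.68],[0,0,0.85]], gripper=[0.5,0.5,0.5,0.5,0.5])

```text
time_s: 33.95
ee_pos: [0.6745, 0.1166, 0.1618]
orientation: [0.875, 0.485, 0.004, -0.006]
force: [-0.0, -0.2, -0.1]
grip_width: 0.0368
```

drive_tool(xyz=[[0,0,0],[0,0,0],[0,0,0],[0,0,0]], rot=[[0,0,0.17],[0,0,0.34],[0,0,0.54],[0,0,0.54]], gripper=[0.5,0.5,0.5,0.5])

```text
time_s: 34.45
ee_pos: [0.6745, 0.1166, 0.1621]
orientation: [0.714, 0.7, 0.002, -0.007]
force: [0.5, 0.6, -0.4]
grip_width: 0.0372
```

drive_tool(xyz=[[0.1,0,-4],[0.1,0,-8],[0.1,0,-8],[0.1,0,-8]], rot=[[0,0,0],[0,0,0],[0,0,0],[0,0,0]], gripper=[0.5,0.5,0.5,0])

```text
time_s: 34.95
ee_pos: [0.6766, 0.1167, 0.0841]
orientation: [0.715, 0.7, 0.003, -0.006]
force: [-0.2, 0.1, 1.0]
grip_width: 0.0429
```

drive_tool(xyz=[[0,0,0],[0,0,0],[0,0,4],[0,0,8],[-2,4,9]], rot=[[0,0,0],[0,0,0],[0,0,0],[0,0,0],[0,0,0]], gripper=[-0.1,-0.1,-0.1,-0.1,-0.1])

```text
time_s: 35.58
ee_pos: [0.6592, 0.1548, 0.1783]
orientation: [0.716, 0.698, 0.006, -0.003]
force: [0.4, 0.8, -0.5]
grip_width: 0.0506
```

drive_tool(xyz=[[-4.5,3.5,0],[-9,7,0],[-13.5,10.5,0],[-18,14,-3],[-22.4,17.4,-8]], rot=[[0,0,-0.1],[0,0,-0.2],[0,0,-0.3],[0,0,-0.365],[0,0,-0.365]], gripper=[0.1,0.1,0.1,0.1,0.1])

```text
time_s: 36.2
ee_pos: [0.4431, 0.3241, 0.1091]
orientation: [0.831, 0.556, 0.009, -0.002]
force: [0.3, -0.7, -0.1]
grip_width: 0.0413
```

drive_tool(xyz=[[0,0,0],[0,0,0]], rot=[[0,0,0],[0,0,0]], gripper=[0.1,0.1])

```text
time_s: 36.45
ee_pos: [0.4444, 0.3245, 0.1106]
orientation: [0.831, 0.556, 0.011, -0.001]
force: [-0.6, 0.4, 1.0]
grip_width: 0.0412
```

```bash
python3 brass.py; python3 inb.py
```

```text
[0.4444 0.3245 0.1106] yaw 1.1802977509762542 36.45
wrist [285 126] 1302 z 0.042 c (378.6,320.3) size 26x18 yaw 0.20 
wrist [326 189] 1112 z 0.032 c (434.4,329.8) size 44x20 yaw -0.40 
top [285 264] 81 z 0.043 c (377.1,321.1) size 26x17 yaw 0.19 
top in bowl 64 [0.673 0.121 0.087] r 0.04 zmax 0.094
top in bowl 76 [0.634 0.082 0.087] r 0.037 zmax 0.095
top in bowl 72 [0.631 0.161 0.084] r 0.042 zmax 0.09
```

drive_tool(xyz=[[-0.95,0.5,-4],[-0.95,0.5,-8],[-0.95,0.5,-11.2],[-0.95,0.5,-11.3],[-0.95,0.5,-11.3]], rot=[[-0.012,0.018,-0.01],[-0.012,0.018,-0.01],[-0.012,0.018,-0.01],[-0.012,0.018,-0.01],[-0.012,0.018,-0.01]], gripper=[0.1,0.1,0.1,0.1,0.1])

```text
time_s: 37.22
ee_pos: [0.437, 0.3289, -0.0012]
orientation: [0.834, 0.551, 0.001, -0.001]
force: [0.0, 0.3, 0.4]
grip_width: 0.0417
```

drive_tool(xyz=[[0,0,0],[0,0,0],[0,0,0],[0,0,5],[0,0,10]], rot=[[0,0,0],[0,0,0],[0,0,0],[0,0,0],[0,0,0]], gripper=[0.8,0.8,0.8,0.8,0.8])

```text
time_s: 37.85
ee_pos: [0.4365, 0.3287, 0.0996]
orientation: [0.834, 0.551, 0.0, -0.001]
force: [0.6, 0.4, -0.9]
grip_width: 0.0187
```

drive_tool(xyz=[[2,-2.5,5],[5.5,-7,6],[9,-12,6],[12.5,-17,6],[15.4,-20.9,6]], rot=[[0,0,0.1],[0,0,0.2],[0,0,0.3],[0,0,0.37],[0,0,0.37]], gripper=[0.8,0.8,0.8,0.8,0.8])

```text
time_s: 38.48
ee_pos: [0.5914, 0.1175, 0.1597]
orientation: [0.719, 0.695, -0.0, -0.001]
force: [-0.1, -0.2, -0.7]
grip_width: 0.0189
```

drive_tool(xyz=[[0,0,0],[0,0,-4],[0,0,-7.5],[0,0,-7.5]], rot=[[0,0,0],[0,0,0],[0,0,0],[0,0,0]], gripper=[0.8,0.8,0.8,0.8])

```text
time_s: 38.98
ee_pos: [0.5887, 0.1182, 0.0823]
orientation: [0.719, 0.695, -0.003, -0.004]
force: [-0.3, 0.4, -0.2]
grip_width: 0.0197
```

drive_tool(xyz=[[0.1,0,0],[0.1,0,0],[0.1,0,0],[0,0,5],[0,1,9]], rot=[[0,0,0],[0,0,0],[0,0,0],[0,0,0],[0,0,0]], gripper=[0.4,0.2,0.1,0.1,0.1])

```text
time_s: 39.6
ee_pos: [0.589, 0.1278, 0.1744]
orientation: [0.719, 0.695, -0.002, -0.003]
force: [0.2, -0.3, 0.2]
grip_width: 0.0413
```

drive_tool(xyz=[[-4,4,0],[-8,8,0],[-12,12,0],[-16,15.5,-2],[-20.5,19.5,-6]], rot=[[0,0,0.08],[0,0,0.15],[0,0,0.22],[0,0,0.22],[0,0,0.22]], gripper=[0.1,0.1,0.1,0,0])

```text
time_s: 40.22
ee_pos: [0.3899, 0.3191, 0.1211]
orientation: [0.638, 0.77, -0.0, -0.002]
force: [1.0, 0.4, -0.0]
grip_width: 0.0459
```

drive_tool(xyz=[[0,0,-1],[0,0,-1]], rot=[[0,0,0],[0,0,0]], gripper=[0,0])

```text
time_s: 40.48
ee_pos: [0.3902, 0.3192, 0.1113]
orientation: [0.638, 0.77, -0.0, -0.002]
force: [-0.1, -0.2, -0.1]
grip_width: 0.0455
```

```bash
python3 brass.py; python3 inb.py
```

```text
[0.3902 0.3192 0.1113] yaw 1.7576198039543067 40.475
wrist [198 188] 155 z 0.025 c (392.6,216.1) size 56x4 yaw -0.05 
wrist [330 189] 1138 z 0.042 c (377.6,319.7) size 25x17 yaw 0.19 
top in bowl 64 [0.673 0.121 0.088] r 0.04 zmax 0.093
top in bowl 76 [0.634 0.082 0.087] r 0.037 zmax 0.093
top in bowl 72 [0.631 0.161 0.084] r 0.042 zmax 0.089
top in bowl 86 [0.597 0.121 0.093] r 0.036 zmax 0.134
```

drive_tool(xyz=[[-1.2,0.1,-4],[-1.2,0.1,-8],[-1.2,0.1,-11.1],[-1.2,0.1,-11.2],[-1.2,0.1,-11.2]], rot=[[0,0,0],[0,0,0],[0,0,0],[0,0,0],[0,0,0]], gripper=[0,0,0,0,0])

```text
time_s: 41.25
ee_pos: [0.381, 0.32, 0.0014]
orientation: [0.639, 0.769, 0.002, -0.001]
force: [0.8, -0.4, 0.3]
grip_width: 0.0459
```

drive_tool(xyz=[[0,0,0],[0,0,0],[0,0,0],[0,0,5],[0,0,10]], rot=[[0,0,0],[0,0,0],[0,0,0],[0,0,0],[0,0,0]], gripper=[0.8,0.8,0.8,0.8,0.8])

```text
time_s: 41.88
ee_pos: [0.3804, 0.3198, 0.1023]
orientation: [0.639, 0.769, 0.001, -0.002]
force: [1.3, 1.5, -0.8]
grip_width: 0.0224
```

drive_tool(xyz=[[3,-2,5],[8,-5,6.5],[13,-8,6.5],[18,-11,6.5],[23,-13.7,6.5]], rot=[[0,0,0.1],[0,0,0.2],[0,0,0.35],[0,0,0.5],[0,0,0.6]], gripper=[0.8,0.8,0.8,0.8,0.8])

```text
time_s: 42.5
ee_pos: [0.6117, 0.1815, 0.1674]
orientation: [0.382, 0.924, 0.001, -0.002]
force: [0.2, 0.4, -0.7]
grip_width: 0.0225
```

drive_tool(xyz=[[3,-1.7,0],[5.5,-3.2,0],[5.5,-3.2,0],[5.5,-3.2,0]], rot=[[0,0,0],[0,0,0],[0,0,0],[0,0,0]], gripper=[0.8,0.8,0.8,0.8])

```text
time_s: 43.0
ee_pos: [0.6659, 0.15, 0.1671]
orientation: [0.382, 0.924, 0.0, -0.002]
force: [-1.7, 0.9, -0.7]
grip_width: 0.0223
```

drive_tool(xyz=[[0,0.1,-4],[0,0.1,-7.5],[0,0.1,-7.5],[0,0.1,-7.5],[0,0.1,-7.5]], rot=[[0,0,0],[0,0,0],[0,0,0],[0,0,0],[0,0,0]], gripper=[0.8,0.8,0.4,0.2,0.1])

```text
time_s: 43.62
ee_pos: [0.667, 0.1513, 0.0944]
orientation: [0.382, 0.924, 0.001, -0.001]
force: [-0.4, -0.6, 0.6]
grip_width: 0.04
```

drive_tool(xyz=[[0,0,4],[0,0,9],[-4,2,13],[-8,4,16],[-12,6,18]], rot=[[0,0,0],[0,0,-0.1],[0,0,-0.25],[0,0,-0.4],[0,0,-0.55]], gripper=[0.1,0.1,0.1,0.1,0.1])

```text
time_s: 44.25
ee_pos: [0.5464, 0.212, 0.2778]
orientation: [0.62, 0.784, 0.004, 0.001]
force: [0.3, 0.4, 1.1]
grip_width: 0.0414
```

drive_tool(xyz=[[-4,4,0],[-8,8,0],[-8,8,0]], rot=[[0,0,-0.15],[0,0,-0.3],[0,0,-0.3]], gripper=[0.1,0.1,0.1])

```text
time_s: 44.62
ee_pos: [0.464, 0.2946, 0.2801]
orientation: [0.729, 0.684, 0.005, 0.002]
force: [0.2, -0.3, -0.2]
grip_width: 0.0413
```

```bash
python3 inb.py; python3 brass.py; python3 - <<'E'
from h import *
import ring; ring.look("pics/r2.png","top")
f=np.load("topc.npz"); img=f["img"]; s=cam("side")[0]
cv2.imwrite("pics/fin.png",np.hstack([cv2.resize(img[125:220,320:445],(500,380),interpolation=cv2.INTER_CUBIC),cv2.resize(s[130:230,255:345],(300,380),interpolation=cv2.INTER_CUBIC)]))
P=cloud(f["d"],f["K"],f["R"],f["t"])
m=(P[...,2]>.13)&(P[...,2]<.17)&(np.hypot(P[...,0]-.634,P[...,1]-.118)<.035); q=P[m]
print("bar",len(q),cv2.minAreaRect((q[:,:2]*1000).astype(np.float32)),np.percentile(q[:,2],[50,90]))
m=(P[...,2]>.09)&(P[...,2]<.125)&(np.hypot(P[...,0]-.577,P[...,1]+.034)<.03); print("toggle",P[m].mean(0))
E
```

```text
top in bowl 227 [0.653 0.146 0.09 ] r 0.034 zmax 0.108
top in bowl 76 [0.634 0.082 0.087] r 0.037 zmax 0.094
top in bowl 87 [0.598 0.121 0.093] r 0.036 zmax 0.139
[0.4656 0.2932 0.2797] yaw 1.5073741836479198 44.675
wrist [259 126] 161 z 0.025 c (409.4,214.8) size 76x3 yaw -0.05 
top c [ 0.6697 -0.0366] orange (np.float64(19.462537600221626), np.float64(0.039762957120645905), np.int64(2)) line (np.float64(18.945000533644315), np.float64(0.0225080100422299), np.int64(7)) knob (np.float64(-42.177128230477074), np.float64(0.006307556704522222), np.int64(7))
[415 154]
bar 109 ((632.7496337890625, 120.8054428100586), (14.400995254516602, 45.48802947998047), 87.88238525390625) [0.1492 0.1523]
toggle [ 0.5758 -0.0338  0.1062]
```

View pics/fin.png

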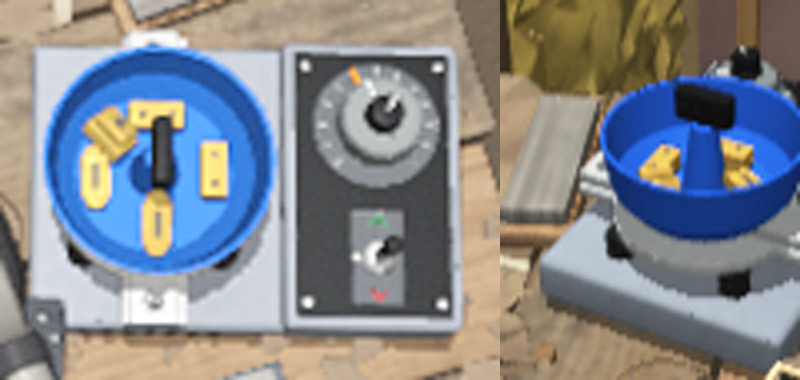

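All five fittings are in the bowl, the ring line stands at the orange mark, and the lever is upright. One last check compares the knob from the same top camera, start against now, and then I hand in.

```bash
python3 - <<'E'
import ring,numpy as np
from workcell import *
res=[]
for fn in("top0","topc"):
    f=np.load(fn+".npz"); ring.cam=lambda n:[f[k] for k in("img","d","K","R","t")]
    try: ring.look("pics/x.png",fn)
    except Exception as e: print(fn,e)
s=read_state(); print(s["time_s"],s["force"],abs(s["qd"]).max())
close_job()
E
```

```text
top0 c [ 0.6696 -0.0371] orange (np.float64(19.015512243864634), np.float64(0.03821426134808344), np.int64(4)) line (np.float64(100.12742627531834), np.float64(0.020159771599358552), np.int64(5)) knob (np.float64(-39.997015483160645), np.float64(0.0057155722470368505), np.int64(7))
[415 154]
topc c [ 0.6705 -0.0377] orange (np.float64(20.232589124001993), np.float64(0.037617930033408145), np.int64(4)) line (np.float64(22.24290629344584), np.float64(0.022210290819860607), np.int64(7)) knob (np.float64(-61.076796511815516), np.float64(0.005843043624474035), np.int64(8))
[415 154]
44.875 [-0.0191 -0.3049 -0.3889] 0.0061384817745662274
the job is handed in; nothing more can be done
```

The job is handed in at 44.9 s, with every step of the task carried out. The inner knob's setting is the one check I could not confirm cleanly.

**What I did**
- **Toggle:** I closed the jaws around it, which brought it from forward to the centre without throwing it into reverse.
- **Ring:** I turned it about 1.49 rad clockwise, gripping only the ring.
- **Bowl:** I seated it over both pegs.
- **Fittings:** All five on the board (two guards, two bolsters, one butt cap) went into the bowl. One guard and bolster had ended up closer together, so I measured them again before picking them up.

**Last checks**
- **Toggle:** The tip is within about 2 mm of the pivot in x, so the lever is upright.
- **Bowl:** The bar centre is within 1 mm of the peg midpoint, seen by the same camera. The bar top is at about 0.15 m, where 0.151 is expected when seated.
- **Fittings:** All five lie below the rim and the board is empty. The butt cap leans on its neighbours. One pixel group gave a stray height of 0.139 m next to the bar, which I took as edge noise.
- **Ring:** The line reads 19–22° against the orange mark at 19–20°; the tolerance is about ±7°.
- **Robot:** The gripper is clear of everything and still.

**Checks that disagreed**
- **Knob:** The final top-camera readings of its mark were -42° and -61°, taken moments apart, against -40° at the start. They rest on only 7–8 pixels, so I blame noise. The closer wrist view after turning the ring showed -32° against -36° before, and nothing touched the knob afterwards.
- **Reported tool position:** The finger tips sit about 29 mm above the reported TCP, contrary to the description. My first two tries at the toggle passed above it, so I corrected every height after that.
- **Cameras:** The top camera read 3–4 mm differently in y from the wrist camera.

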